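Hang the T-handled nut driver on its plywood rack

TASK

Put the long T-handled nut driver, the one with the thick socket, back on the plywood rack. Pinch it firmly by the two ends of its crossbar and lift it, ease your grip so that it swings down by its own weight until the shaft hangs plumb with the socket clear of the table, and grip it again; then bring the shaft in between the two prongs from their open end, over the raised tips, and lower the crossbar onto both prongs, letting go only once it rests there. Leave it hanging still, and do not disturb the short hex key, the power adapter or the mug.

Things in the scene. Friction and masses are not known exactly. Their poses are not given: they have to be found in the camera images.
- driver_bar (a point): Crossbar centre of the long T-handled nut driver lying flat, 12 mm above the table. Bar: round, black, 24 mm thick for its middle 46 mm, with 14 mm thick steel pins sticking out 6 mm at both sides; 58 mm over the flat pin ends. Axes: x along the shaft from socket to bar, y along the bar, z up as it lies.
- driver_mid (a point): A point half-way along the driver's shaft, 75 mm from driver_bar. The steel shaft leaves the bar's middle square to it, 10 mm thick (13 mm for the first 22 mm). Driver 0.32 kg, varying by a fifth; centre of mass 80 to 110 mm from the bar. Pinched on its pin ends at 60 N or more it keeps its angle when lifted; eased, it begins to swing about the bar at 50 to 20 N and hangs plumb by about 10 N; below about 2 N it drops.
- driver_tip (a point): Centre of the end face of the driver's socket (24 mm thick, 45 mm long), 150 mm from driver_bar; same axes. Lying, it is 12 mm above the table.
- hexkey_bar (a point): Bystander: crossbar centre of a T-handled hex key with the same crossbar as the driver, but a thin shaft only 95 mm long and no socket. Lies flat, y along its crossbar, shaft to its -x. The two tools may lie in either place. Leave it alone.
- rack_seat (a point): Where the crossbar's centre belongs on the fixed plywood rack: midway between two level prongs and 12 mm above their flat tops, which are 185 mm above the table. Axes: x from the prongs' open end towards the post, y across the prongs, z up. Each prong is 13 mm wide and 22 mm thick, with a 20 mm gap between them (46 mm over both). The bar can rest 15 mm either way along x.
- rack_open (a point): Midway between the prongs' open ends, at the height of their flat tops, 35 mm before rack_seat. Here each prong has a raised tip 8 mm long and 7 mm high. The prongs' other ends join a post 90 mm wide, no taller than their tops, its face 27 mm beyond rack_seat. Below the prongs it is free down to a base plate 18 mm thick, 130 mm wide, reaching 50 mm before rack_seat.
- adapter: Bystander: black power adapter, 85 x 50 x 30 mm, origin at the centre of its underside, long side along its x. Leave it alone.
- mug: Bystander: white mug, 80 mm across, 90 mm high, handle to its +y, origin at the centre of its underside. Leave it alone.
Things that resemble listed ones, but are neither listed nor needed, are in the scene too. Leave any orange or purple look-alike of the part that bears driver_bar alone.

How it is judged:
By the outcome, as a careful person would: the job done as asked, in the order asked, and still so for the second after the job is handed in, with the robot touching nothing.
It also fails if it takes over 54 s, if anything falls off the work surface, if the arm or the gripper's body presses on something with over 40 N, if the wrist force passes 120 N, or if a joint passes its speed limit or range.

ROBOT

A 6-joint arm with a two-finger parallel gripper is mounted at the origin on the work surface. World frame = base frame: x ahead of the robot, y to its left, z up, the work surface at z = 0. Lengths are in m, angles in degrees, forces in N, time in s.
With the tool pointing down it reaches from about 0.4 to 0.825 m from the base axis. Payload 7 kg.
Tool frame: the origin (TCP) lies on the centre line of the jaws, within the pads' length; the fingertips stand r.nose_length ahead of it and the grasp point (between the pads) lies 2 mm behind it (r.nose_length is the distance from the TCP to the fingertips, in m); z points along the fingers, y is the direction in which the jaws open and shut (so a half turn about z gives the same grasp; the last joint's range is limited). The gripper opens to 88 mm and grips with 3 to 60 N. Pads are 19 mm wide; open, the fingers measure 130 mm over their backs; the gripper's body (78 mm by 193 mm) begins 47 mm behind the grasp point.
Start: joints at [-54.425, 20.546, 0.682, 0, -70.136, -16.507], TCP at [0.22, -0.638, 0.244] pointing down, gripper open.
Joint ranges: [-176.03, 176.03], [-82.01, 121.73], [-58.28, 71.71], [-173.87, 95.51], [-174.79, -0.11], [-173.66, 173.66]. Speed limits (degrees/s): [136.94, 136.94, 172.46, 180, 180, 180].

INTERFACE

Orientations are given as [roll, pitch, yaw] about the fixed x, y, z axes, in that order (R = Rz(yaw) Ry(pitch) Rx(roll)).
In Python, from plant import r gives the robot as it stands.
- The arm moves only by the tool apply_moves, never from a script. Its argument "targets" is a list of rows, each a list of 3 entries, a list of its own where there are three numbers: the shift along the tool's x, y, z scaled (see below), then the turn, a rotation vector about the tool's x, y, z scaled (see below), then the finger opening in mm, from 0 to 87.6. A call has 1 to 5 rows; each row shifts and turns the pose as measured when the row begins, along the tool's axes as they then stand; what a row does not reach is not made up. The controller multiplies each number of a shift by 0.04 m and each number of a turn by 8 degrees. A row lasts 1/10 s, in which the tool goes at most 50 mm and 8.59 degrees, less where a joint would pass 70% of its speed; a pose out of reach is approached as far as the arm can. A call with a number of a shift or a turn outside -1 to 1 is refused whole. A call with a gripper value outside its range is refused whole. The fingers move at their own pace and stop on an object; "squeeze" is the grip in N (left out, the last holds). Time passes only in rows, so rows that do not move let the fingers close. It gives the time, the measured TCP pose, the force and the opening at its end, in the units of the state.
- r.get_state(): the state, without advancing time (a new reading comes with each control period).
- r.capture(name): name is "scene" or "top"; returns a dict with "img" (480x640x3 uint8, blue, green, red), "z_map" (480x640 float32, m along the optical axis (not along the pixel's ray), 0 where there is no reading), "fx", "fy", "cx", "cy" (pixels), "camera_from_world" (4x4, takes a point from world to camera coordinates). Camera axes: x right, y up, looking along -z (the intrinsics and any distortion apply to the point x, -y, -z); pixel columns grow to the right and rows downward; lengths in m; the calibration is good to about 2 mm. A picture is of the moment at which its call begins.
- r.close_job(): hands the job in, once; it reports no verdict.
The state is a dict: "time_s": time; "joints": joint angles; "qd": joint speeds; "joint_torque": joint torques, N m; "tcp_pos": TCP position; "eef_rot": TCP orientation; "contact_force": force on the tool from outside, world axes, zero at the start; "moment": the same for the moment, N m; "gripper_width": finger opening in m.
Only numpy, scipy, OpenCV 4.12 (cv2) and the standard library are available. Lean on these libraries where they do the work, as an engineer would, in place of code of your own. Each camera call takes 0.05 s, during which the arm holds its last target.

## Working session

There is one attempt and no reset: what is moved stays moved. The work goes in short steps, Python scripts to look and compute and a tool call to move; the robot and the scene stay as the last step left them, time stands still between calls to the robot, and variables do not carry over. Pictures are saved under pics/ and viewed, and the job is handed in when it is done.

Besides the shell and the picture viewer there is one more tool, called after ">>>" by a JSON object that holds its "fn" and its "kwargs". apply_moves: Moves the arm, as the interface text tells. Its arguments: {"type":"object","properties":{"targets":{"type":"array","items":{"type":"array"}},"squeeze":{"type":"number"}},"required":["targets"]}

```bash
ls; mkdir -p pics; python3 - <<'E'
from plant import r
import cv2,numpy as np
print(r.get_state(), r.nose_length)
for n in ("scene","top"):
    c=r.capture(n); cv2.imwrite(f"pics/{n}0.png",c["img"]); np.savez(f"{n}0.npz",**c)
    print(n,c["fx"],c["fy"],c["cx"],c["cy"],np.round(c["camera_from_world"],4).tolist(),[k for k in c])
E
```

```text
pics
{'time_s': 0.0, 'joints': array([-5.44256551e+01,  2.05903983e+01,  6.33864142e-01, -2.08638802e-02,
       -7.01376698e+01, -1.65081383e+01]), 'qd': array([-0.00951226,  0.09760223, -0.08134913,  0.01842538, -0.0512844 ,
       -0.007251  ]), 'joint_torque': array([-3.16729136e-03, -5.82723498e+01,  2.93035322e+01,  6.99691236e+00,
        6.65183121e-03, -1.39541976e-04]), 'tcp_pos': array([ 0.22033166, -0.63752464,  0.24263274]), 'eef_rot': array([ 1.79904106e+02, -7.96585693e-03, -1.60940892e+02]), 'contact_force': array([-0.65743855,  0.1718408 ,  0.22942188]), 'moment': array([-0.03592276, -0.02724168, -0.01532901]), 'gripper_width': 0.08766034674720463} 0.017
scene 540.3353910461327 540.3353910461327 314.81810543209957 232.34858016022724 [[0.0332, 0.9994, -0.0042, 0.0844], [-0.733, 0.0272, 0.6797, 0.3367], [0.6794, -0.0195, 0.7335, -1.6396], [0.0, 0.0, 0.0, 1.0]] ['img', 'z_map', 'fx', 'fy', 'cx', 'cy', 'camera_from_world']
top 478.9510124713856 478.9510124713856 307.95888823085005 228.67323472878593 [[0.013, -0.9999, -0.0066, -0.1017], [0.9972, 0.0124, 0.0743, -0.568], [-0.0742, -0.0076, 0.9972, -1.1945], [0.0, 0.0, 0.0, 1.0]] ['img', 'z_map', 'fx', 'fy', 'cx', 'cy', 'camera_from_world']
```

View pics/scene0.png

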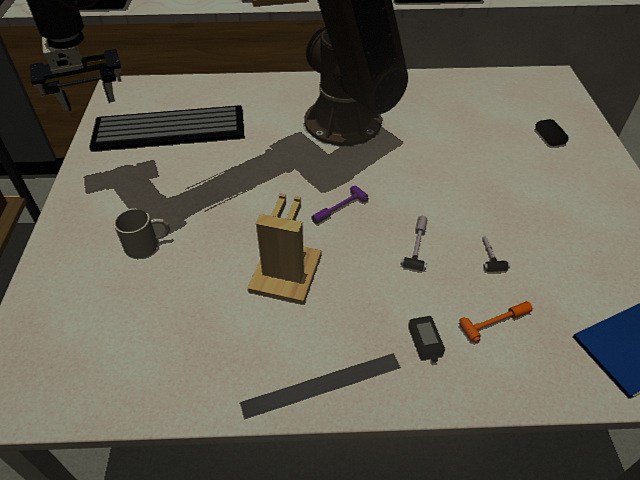

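View pics/top0.png

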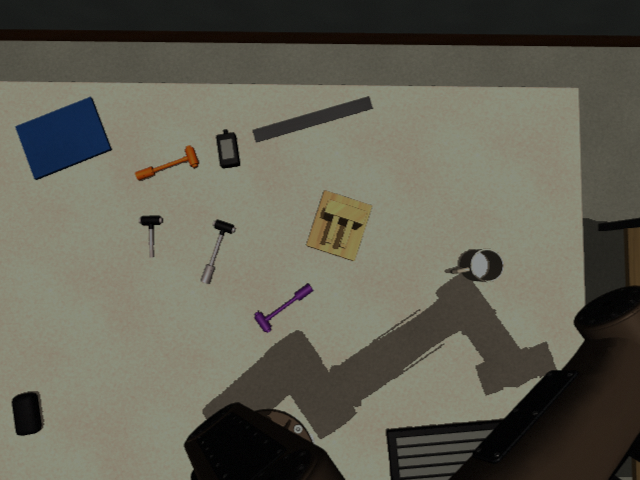

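Candidates, in top-image pixels:
- Black bar with thick socket: bar (225,227), socket (207,274).
- Short hex key: (151,220), thin shaft with no socket.
- Orange look-alike: (190,157).
- Purple look-alike: (263,322).

The first one fits the description, so I'll check it in a close crop. The rack is at about (340,225).

```bash
cat > h.py <<'E'
import numpy as np,cv2
def load(n): 
    return dict(np.load(n))
def world(c,u,v,z=None):
    T=np.linalg.inv(c["camera_from_world"])
    d=np.array([(u-c["cx"])/c["fx"],-(v-c["cy"])/c["fy"],-1.])
    if z is None:
        zz=c["z_map"][int(round(v)),int(round(u))]; return T[:3,:3]@(d*zz)+T[:3,3]
    w=T[:3,:3]@d; s=(z-T[2,3])/w[2]; return T[:3,3]+s*w
def proj(c,p):
    q=c["camera_from_world"]@np.append(p,1); return np.array([c["cx"]+c["fx"]*q[0]/-q[2], c["cy"]+c["fy"]*q[1]/q[2]])
def cloud(c):
    T=np.linalg.inv(c["camera_from_world"]); z=c["z_map"]
    v,u=np.mgrid[:480,:640]
    P=np.stack([(u-c["cx"])/c["fx"]*z,-(v-c["cy"])/c["fy"]*z,-z],-1)@T[:3,:3].T+T[:3,3]
    P[z==0]=np.nan
    return P
E
python3 - <<'E'
from h import *
t=load("top0.npz");s=load("scene0.npz")
def crop(c,x,y,w,h,k): return cv2.resize(c["img"][y:y+h,x:x+w],None,fx=k,fy=k,interpolation=cv2.INTER_CUBIC)
cv2.imwrite("pics/c1.png",np.hstack([crop(t,130,200,125,100,3)*1, crop(s,390,205,125,100,3)]))
cv2.imwrite("pics/c2.png",np.hstack([crop(t,295,180,90,90,4), crop(s,240,185,90,90,4)[:,:] if 0 else crop(s,240,190,90,90,4)]))
for n,c in(("t",t),("s",s)):
    P=cloud(c)
    for (nm,u0,v0,u1,v1) in ([("drv",195,210,245,295),("hex",135,205,170,265)] if n=="t" else [("drv",395,210,435,275),("hex",475,230,515,278)]):
        Q=P[v0:v1,u0:u1].reshape(-1,3); Q=Q[np.isfinite(Q[:,2])]
        print(n,nm,"zmed",np.median(Q[:,2]),"z pct",np.percentile(Q[:,2],[1,90,99]))
        H=Q[Q[:,2]>0.010]; print(len(H),H.mean(0),H.min(0),H.max(0))
E
```

```text
t drv zmed 0.0007436564819638392 z pct [-0.00491973  0.01535895  0.02528671]
516 [0.51767482 0.13873668 0.01972604] [0.42836875 0.09409338 0.01012863] [0.58946995 0.17655506 0.02869002]
t hex zmed 0.0010404098176997056 z pct [-0.00501797  0.01562391  0.02508926]
301 [0.57184889 0.30814117 0.01850097] [0.4949391  0.28170154 0.01002522] [0.60019685 0.34014716 0.02967046]
s drv zmed 0.0013236804861938012 z pct [-0.0035476   0.01936702  0.02576002]
501 [0.52657678 0.13700103 0.01943909] [0.42960132 0.09271454 0.01006573] [0.59393491 0.17598018 0.03039911]
s hex zmed 0.0014418896860472485 z pct [-0.00314811  0.0167361   0.02554697]
333 [0.57602543 0.30820868 0.01818376] [0.49591696 0.28105472 0.01003941] [0.60195702 0.33931017 0.02924657]
```

View pics/c1.png

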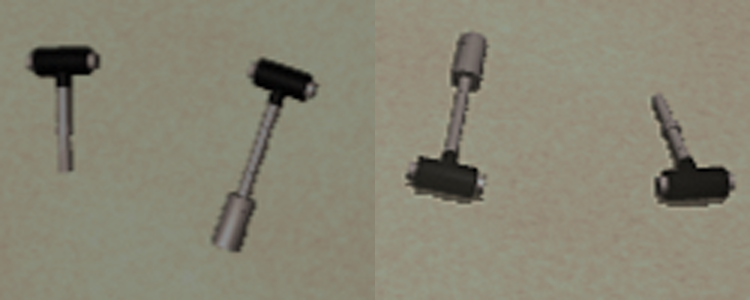

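View pics/c2.png

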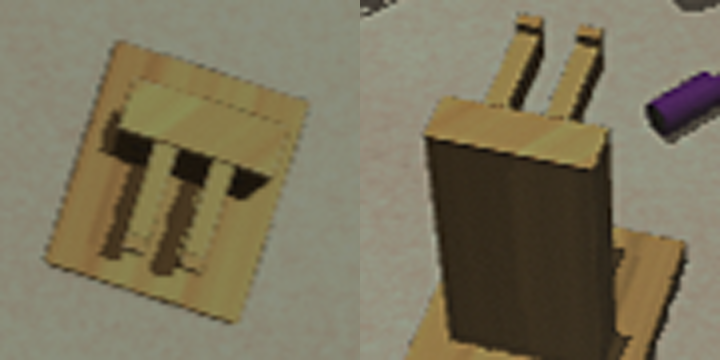

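```bash
cat > fit.py <<'E'
from h import *
from scipy.optimize import differential_evolution, minimize
from scipy.ndimage import gaussian_filter
t=load("top0.npz");s=load("scene0.npz")
def rect(x0,x1,y0,y1,z,n=0.001):
    X,Y=np.meshgrid(np.arange(x0+n/2,x1,n),np.arange(y0+n/2,y1,n)); return np.c_[X.ravel(),Y.ravel(),np.full(X.size,z)]
def polyfit_mask(c,mask,parts,x0,scale=4):
    # parts: list of 4x3 local polygons; render at supersample, soft IoU
    h,w=mask.shape[0],mask.shape[1]
    M=mask.astype(float)
    def render(p):
        a=np.deg2rad(p[2]);R=np.array([[np.cos(a),-np.sin(a)],[np.sin(a),np.cos(a)]])
        im=np.zeros((480*scale,640*scale),np.uint8)
        for q in parts:
            uv=[]
            for k in q:
                xy=R@k[:2]+p[:2]; uv.append(proj(c,[*xy,k[2]]))
            uv=(np.array(uv)+.5)*scale-.5
            cv2.fillPoly(im,[np.round(uv*16).astype(int)],255,shift=4)
        return cv2.resize(im,(640,480),interpolation=cv2.INTER_AREA)/255.
    def cost(p): 
        r=render(p); return 1-np.minimum(r,M).sum()/np.maximum(r,M).sum()
    best=None
    for k in range(3):
        o=minimize(cost,x0 if best is None else best.x,method="Nelder-Mead",options=dict(initial_simplex=np.array([x0 if best is None else best.x]*4)+np.vstack([[0,0,0],np.diag([.006,.006,5])]),xatol=1e-5,fatol=1e-6))
        best=o
    return best.x,best.fun,render(best.x)
def R4(x0,x1,y0,y1,z): return np.array([[x0,y0,z],[x1,y0,z],[x1,y1,z],[x0,y1,z]])
if __name__=="__main__":
    z=.012
    parts=[R4(-.012,.012,-.023,.023,z),R4(-.007,.007,-.029,.029,z),R4(-.034,0,-.0065,.0065,z),R4(-.15,0,-.005,.005,z),R4(-.15,-.105,-.012,.012,z)]
    for n,c,(u0,v0,u1,v1) in (("top",t,(195,210,245,295)),("scene",s,(395,208,435,278))):
        P=cloud(c); m=np.zeros((480,640),bool)
        img=cv2.cvtColor(c["img"],cv2.COLOR_BGR2LAB).astype(float); bg=np.median(img[v0:v1,u0:u1].reshape(-1,3),0)
        d=np.linalg.norm(img-bg,axis=2)
        mm=(gaussian_filter(np.nan_to_num(P[...,2]),.7)>.006)
        m[v0:v1,u0:u1]=mm[v0:v1,u0:u1]
        x,f,r=polyfit_mask(c,m,parts,np.array([.575,.125,100.-35]) if 0 else np.array([.574,.127,-16.]))
        print(n,"driver",x,f)
        o=c["img"].copy(); o[...,2]=np.where(m,255,o[...,2]); o[...,0]=np.where(r>.5,255,o[...,0])
        cv2.imwrite(f"pics/fit_{n}.png",cv2.resize(np.hstack([c["img"][v0:v1,u0:u1],o[v0:v1,u0:u1]]),None,fx=6,fy=6,interpolation=cv2.INTER_NEAREST))
    # rack
    zt=.185
    for n,c,(u0,v0,u1,v1) in (("top",t,(300,180,385,270)),("scene",s,(240,185,330,250))):
        P=cloud(c); Q=P[v0:v1,u0:u1].reshape(-1,3); Q=Q[np.isfinite(Q[:,2])]
        H=Q[(Q[:,2]>.172)&(Q[:,2]<.2)]; print(n,"rack top z",np.median(H[:,2]),len(H),H.mean(0))
        m=np.zeros((480,640),bool); m[v0:v1,u0:u1]=(P[...,2]>.172)[v0:v1,u0:u1]
        for D in (.03,.035,.04,.045,.05):
            parts=[R4(-.035,.027,.010,.023,zt),R4(-.035,.027,-.023,-.010,zt),R4(.027,.027+D,-.045,.045,zt),R4(-.035,-.027,.010,.023,zt+.007),R4(-.035,-.027,-.023,-.010,zt+.007)]
            x,f,r=polyfit_mask(c,m,parts,np.array([.57,-.17,-16.]))
            print(n,D,x,f)
            if D==.035:
                o=c["img"].copy(); o[...,2]=np.where(m,255,o[...,2]); o[...,0]=np.where(r>.5,255,o[...,0])
                cv2.imwrite(f"pics/rfit_{n}.png",cv2.resize(o[v0:v1,u0:u1],None,fx=6,fy=6,interpolation=cv2.INTER_NEAREST))
E
python3 fit.py; python3 -c "
from h import *
t=load('top0.npz');s=load('scene0.npz')
print(world(t,340,232,.185),world(s,280,215,.185))"
```

```text
top driver [  0.57376363   0.12232724 -17.89785243] 0.09926806320391823
scene driver [  0.57302642   0.12251893 -17.52674806] 0.18780080746244876
top rack top z 0.185249653303742 924 [ 0.57934139 -0.17161093  0.18522694]
top 0.03 [  0.55593184  -0.16392095 -17.63592026] 0.06044547861406635
top 0.035 [  0.55269594  -0.16301991 -17.19271948] 0.11097192373553366
top 0.04 [  0.55390786  -0.1632101  -17.57091857] 0.18192118713466798
top 0.045 [  0.55273548  -0.16277567 -17.7943529 ] 0.24759545227548363
top 0.05 [  0.55003794  -0.16227421 -17.36057615] 0.3001071520200417
scene rack top z 0.18463223346849056 1027 [ 0.58414118 -0.17115815  0.18367244]
scene 0.03 [  0.56430633  -0.16421023 -17.85430751] 0.22402122869822383
scene 0.035 [  0.56087575  -0.16404803 -16.49603504] 0.15375420359589498
scene 0.04 [  0.55848634  -0.1634452  -16.64587076] 0.114616698101626
scene 0.045 [  0.55593931  -0.16315189 -16.15453355] 0.14942232817966372
scene 0.05 [  0.55125944  -0.16176938 -15.62028037] 0.20037360929725068
[ 0.55055893 -0.16604504  0.185     ] [ 0.57591599 -0.17426868  0.185     ]
```

```bash
python3 - <<'E'
from fit import *
zt=.185
for n,c,(u0,v0,u1,v1) in (("top",t,(300,180,385,270)),("scene",s,(240,185,330,250))):
    P=cloud(c); m=np.zeros((480,640),bool); m[v0:v1,u0:u1]=((P[...,2]>(.172 if n=="top" else .180)))[v0:v1,u0:u1]
    for D in (.022,.025,.028,.03,.033):
        parts=[R4(-.035,.027,.010,.023,zt),R4(-.035,.027,-.023,-.010,zt),R4(.027,.027+D,-.045,.045,zt),R4(-.035,-.027,.010,.023,zt+.007),R4(-.035,-.027,-.023,-.010,zt+.007)]
        x,f,r=polyfit_mask(c,m,parts,np.array([.556,-.164,-17.]))
        print(n,D,x,f)
    o=c["img"].copy()
    p=[.556,-.164,-17.5]
    a=np.deg2rad(p[2]);R=np.array([[np.cos(a),-np.sin(a)],[np.sin(a),np.cos(a)]])
    big=cv2.resize(c["img"][v0:v1,u0:u1],None,fx=6,fy=6,interpolation=cv2.INTER_NEAREST)
    for q in parts:
        uv=np.array([proj(c,[*(R@k[:2]+p[:2]),k[2]]) for k in q]); uv=((uv-[u0,v0])+.5)*6
        cv2.polylines(big,[np.round(uv).astype(int)],True,(0,0,255),1)
    cv2.imwrite(f"pics/rf2_{n}.png",big)
a=cv2.imread("pics/fit_top.png");print(a.shape)
E
```

```text
top 0.022 [  0.56005822  -0.16507452 -17.62468163] 0.2007349316231879
top 0.025 [  0.5592503   -0.16497419 -17.86516522] 0.14472821712758976
top 0.028 [  0.55696947  -0.16434597 -17.96658756] 0.0863597641162216
top 0.03 [  0.55583087  -0.16387027 -17.52589676] 0.060351912424596144
top 0.033 [  0.55438299  -0.16344488 -17.49370208] 0.07552602965600463
scene 0.022 [  0.56515238  -0.16642508 -18.14680197] 0.23881691078262512
scene 0.025 [  0.56315545  -0.16546901 -17.65182888] 0.18637568578385266
scene 0.028 [  0.56001867  -0.16463818 -16.81668356] 0.130477800964237
scene 0.03 [  0.55967426  -0.16442741 -17.59240397] 0.10289168304569085
scene 0.033 [  0.55829358  -0.16431644 -17.25094299] 0.07691424077616704
(510, 600, 3)
```

View pics/rf2_top.png

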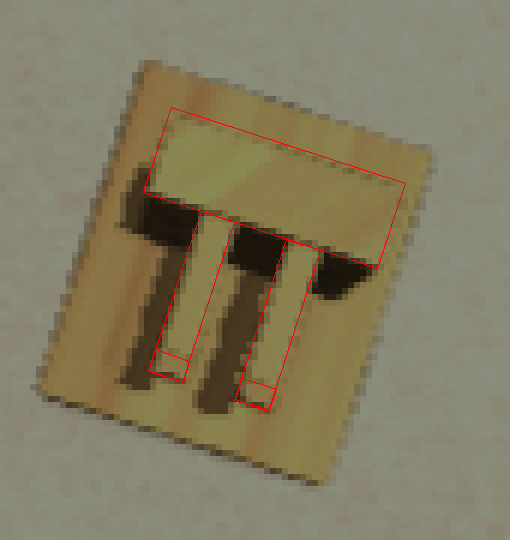

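View pics/rf2_scene.png

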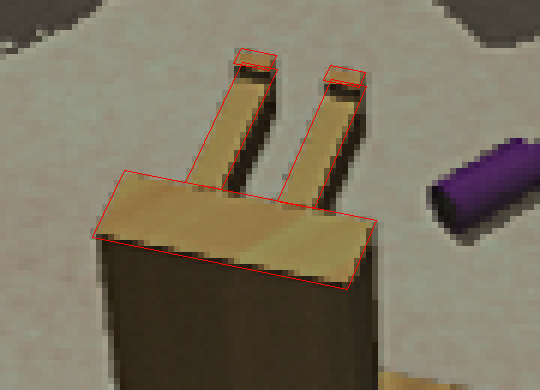

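View pics/fit_top.png

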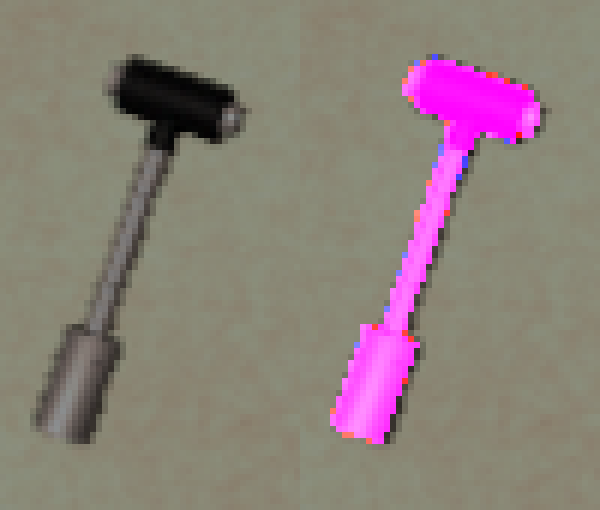

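View pics/fit_scene.png

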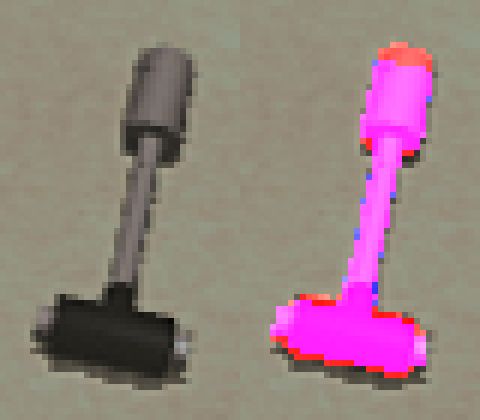

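```bash
python3 - <<'E'
from fit import *
u0,v0,u1,v1=310,190,365,255
k=10
for (n,c,(u0,v0,u1,v1)) in (("top",t,(310,190,365,255)),):
    P=cloud(c)
    z=P[v0:v1,u0:u1,2]
    a=cv2.resize(c["img"][v0:v1,u0:u1],None,fx=7,fy=7,interpolation=cv2.INTER_NEAREST)
    b=cv2.applyColorMap(cv2.resize(np.uint8(np.clip(np.nan_to_num(z)/.2*255,0,255)),None,fx=7,fy=7,interpolation=cv2.INTER_NEAREST),cv2.COLORMAP_JET)
    for im in (a,b):
        for p,col in (([.556,-.164,-17.5],(0,0,255)),):
            A=np.deg2rad(p[2]);R=np.array([[np.cos(A),-np.sin(A)],[np.sin(A),np.cos(A)]])
            for q in [R4(-.035,.027,.010,.023,.185),R4(-.035,.027,-.023,-.010,.185)]:
                uv=np.array([proj(c,[*(R@kk[:2]+p[:2]),kk[2]]) for kk in q]); uv=((uv-[u0,v0])+.5)*7
                cv2.polylines(im,[np.round(uv).astype(int)],True,col,1)
    cv2.imwrite("pics/z.png",np.hstack([a,b]))
    # prong points in rack frame of guess
    A=np.deg2rad(-17.5);R=np.array([[np.cos(A),-np.sin(A)],[np.sin(A),np.cos(A)]])
for n,c in (("top",t),("scene",s)):
    Q=cloud(c).reshape(-1,3);Q=Q[(Q[:,2]>.178)&(Q[:,2]<.2)]
    L=(Q[:,:2]-[.556,-.164])@R
    for lo,hi in ((-.04,-.027),(-.027,-.01),(-.01,.01),(.01,.022)):
        w=(L[:,0]>lo)&(L[:,0]<hi)
        for sg in (1,-1):
            y=L[w&(L[:,1]*sg>0)&(abs(L[:,1])<.04),1]; print(n,lo,sg,len(y),np.round([y.mean(),y.min(),y.max()],4))
    w=abs(L[:,1])<.03;print(n,"xmin",np.sort(L[w,0])[:5], "post",L[(abs(L[:,1])>.027)&(abs(L[:,1])<.05)].min(0),L[(abs(L[:,1])<.05)].max(0))
E
```

```text
top -0.04 1 21 [0.016  0.0099 0.0223]
top -0.04 -1 24 [-0.0163 -0.0231 -0.0104]
top -0.027 1 47 [0.0166 0.0102 0.0228]
top -0.027 -1 46 [-0.0166 -0.0228 -0.0104]
top -0.01 1 52 [0.0165 0.0102 0.0227]
top -0.01 -1 54 [-0.0168 -0.0232 -0.0105]
top 0.01 1 32 [0.0166 0.0101 0.0226]
top 0.01 -1 33 [-0.0164 -0.0234 -0.0101]
top xmin [-0.03452613 -0.03437406 -0.03431546 -0.03420399 -0.03410331] post [ 0.02715722 -0.04498737] [0.05802725 0.04478062]
scene -0.04 1 20 [0.0178 0.0101 0.0239]
scene -0.04 -1 22 [-0.0153 -0.0226 -0.0095]
scene -0.027 1 51 [0.0172 0.0103 0.0231]
scene -0.027 -1 52 [-0.0152 -0.0243 -0.0095]
scene -0.01 1 47 [0.0175 0.0101 0.0233]
scene -0.01 -1 50 [-0.0157 -0.0232 -0.0092]
scene 0.01 1 30 [0.0169 0.0099 0.0233]
scene 0.01 -1 29 [-0.0151 -0.0221 -0.0097]
scene xmin [-0.51728654 -0.51723834 -0.51398579 -0.51277534 -0.51223262] post [-0.52242406 -0.04926112] [0.06136466 0.04895592]
```

View pics/z.png

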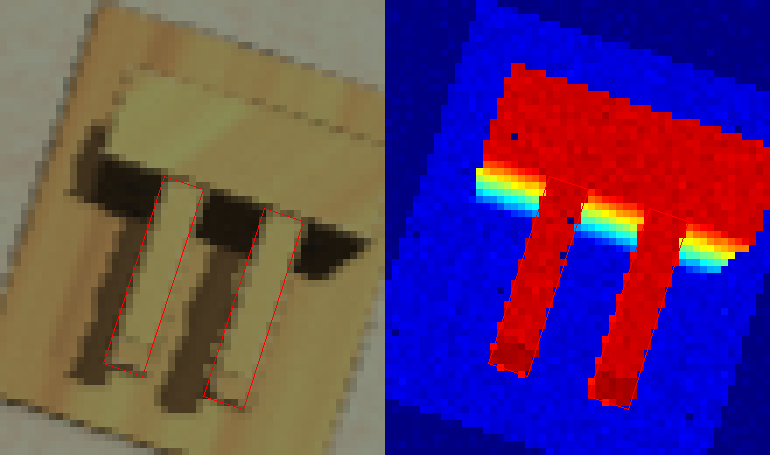

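The crop confirms the choice: the tool with its bar at (225,227) has the long shaft and thick socket at (207,274), and the left one is the hex key. The driver is at about (0.573, 0.122) with yaw -17.7°. The rack seat is at about (0.557, -0.164) with yaw -17.5°. First I'll turn the tool to yaw 162.3°.

>>> {"fn": "apply_moves", "kwargs": {"targets": [[[0,0,0],[0,0,0.92],87.6],[[0,0,0],[0,0,0.92],87.6],[[0,0,0],[0,0,0.92],87.6],[[0,0,0],[0,0,0.92],87.6],[[0,0,0],[0,0,0.92],87.6]]}}

```text
time_s: 0.6
tcp_pos: [0.2199, -0.6363, 0.2398]
eef_rot: [179.7, -0.3, 161.0]
contact_force: [-1.8, -0.4, 0.2]
gripper_width: 0.0878
```

>>> {"fn": "apply_moves", "kwargs": {"targets": [[[-0.12,1,-0.02],[0,0,-0.1],87.6],[[-0.12,1,-0.02],[0,0,0],87.6],[[-0.12,1,-0.02],[0,0,0],87.6],[[-0.12,1,-0.02],[0,0,0],87.6],[[-0.12,1,-0.02],[0,0,0],87.6]]}}

```text
time_s: 1.1
tcp_pos: [0.3059, -0.4514, 0.2399]
eef_rot: [179.5, -0.6, 161.1]
contact_force: [0.9, 0.6, 0.0]
gripper_width: 0.0874
```

>>> {"fn": "apply_moves", "kwargs": {"targets": [[[-0.12,1,-0.05],[0,0,0],87.6],[[-0.12,1,-0.05],[0,0,0],87.6],[[-0.12,1,-0.05],[0,0,0],87.6],[[-0.12,1,-0.05],[0,0,0],87.6],[[-0.12,1,-0.05],[0,0,0],87.6]]}}

```text
time_s: 1.6
tcp_pos: [0.3946, -0.2617, 0.2504]
eef_rot: [179.5, -0.7, 161.0]
contact_force: [1.6, -0.5, 0.6]
gripper_width: 0.0878
```

>>> {"fn": "apply_moves", "kwargs": {"targets": [[[-0.12,1,0],[0,0,0],87.6],[[-0.12,1,0],[0,0,0],87.6],[[-0.12,1,0],[0,0,0],87.6],[[-0.12,1,0],[0,0,0],87.6],[[-0.12,1,0],[0,0,0],87.6]]}}

```text
time_s: 2.1
tcp_pos: [0.4836, -0.0719, 0.2524]
eef_rot: [179.4, -0.7, 161.0]
contact_force: [0.2, -1.2, 1.0]
gripper_width: 0.0877
```

>>> {"fn": "apply_moves", "kwargs": {"targets": [[[-0.12,1,0],[0,0,0.0],87.6],[[-0.12,1,0],[0,0,0],87.6],[[-0.12,1,0],[0,0,0],87.6],[[-0.12,0.9,0],[0,0,0],87.6],[[0,0,0],[0,0,0],87.6]]}}

```text
time_s: 2.6
tcp_pos: [0.5547, 0.08, 0.2524]
eef_rot: [179.5, -0.8, 161.3]
contact_force: [-0.7, 0.3, 0.4]
gripper_width: 0.0874
```

```bash
cat > go.py <<'E'
import sys,numpy as np
from plant import r
from scipy.spatial.transform import Rotation as R
x,y,z,yaw=map(float,sys.argv[1:5])
s=r.get_state(); A=R.from_euler("xyz",s["eef_rot"],degrees=True); B=R.from_euler("xyz",[180,0,yaw],degrees=True)
d=A.inv().apply(np.array([x,y,z])-s["tcp_pos"])
print("t",round(s["time_s"],2),"pos",s["tcp_pos"].round(4),"rot",s["eef_rot"].round(2),"F",s["contact_force"].round(1),"w",round(s["gripper_width"],4))
print("total shift units",(d/.04).round(2),"turn units",(np.degrees((A.inv()*B).as_rotvec())/8).round(3))
E
python3 go.py .5733 .1224 .10 162.3
```

```text
t 2.6 pos [0.5547 0.08   0.2524] rot [179.45  -0.79 161.28] F [-0.7  0.3  0.4] w 0.0874
total shift units [-0.15  1.12  3.82] turn units [ 0.069 -0.098 -0.128]
```

>>> {"fn": "apply_moves", "kwargs": {"targets": [[[-0.1,0.6,0],[0.07,-0.1,-0.13],87.6],[[-0.05,0.5,0],[0,0,0],87.6],[[0,0,0.9],[0,0,0],87.6],[[0,0,0.9],[0,0,0],87.6],[[0,0,0],[0,0,0],87.6]]}}

```text
time_s: 3.1
tcp_pos: [0.5747, 0.1228, 0.1783]
eef_rot: [180.0, -0.0, 162.4]
contact_force: [-0.3, 0.5, -0.6]
gripper_width: 0.0873
```

```bash
python3 go.py .5733 .1224 .10 162.3
```

```text
t 3.1 pos [0.5747 0.1228 0.1783] rot [ 1.8000e+02 -5.0000e-02  1.6236e+02] F [-0.3  0.5 -0.6] w 0.0873
total shift units [ 0.03 -0.02  1.96] turn units [ 0.    -0.006  0.007]
```

>>> {"fn": "apply_moves", "kwargs": {"targets": [[[0.03,-0.02,0.8],[0,0,0],87.6],[[0,0,0.8],[0,0,0],87.6],[[0,0,0.8],[0,0,0],87.6],[[0,0,0.3],[0,0,0],87.6],[[0,0,0],[0,0,0],87.6]]}}

```text
time_s: 3.6
tcp_pos: [0.5775, 0.1228, 0.0748]
eef_rot: [179.8, 0.3, 162.3]
contact_force: [0.4, 0.4, 0.1]
gripper_width: 0.0878
```

```bash
python3 go.py .5733 .1224 .020 162.3; cat > look.py <<'E'
import sys
from plant import r
from h import *
name,out,u,v,w,hh,k=sys.argv[1],sys.argv[2],*map(int,sys.argv[3:8])
c=r.capture(name); np.savez(out+".npz",**c)
cv2.imwrite(f"pics/{out}.png",cv2.resize(c["img"][v:v+hh,u:u+w],None,fx=k,fy=k,interpolation=cv2.INTER_CUBIC))
E
python3 look.py scene a1 350 170 150 120 5
```

```text
t 3.6 pos [0.5775 0.1228 0.0748] rot [179.8    0.25 162.28] F [0.4 0.4 0.1] w 0.0878
total shift units [ 0.1  -0.05  1.37] turn units [ 0.026  0.031 -0.003]
```

View pics/a1.png

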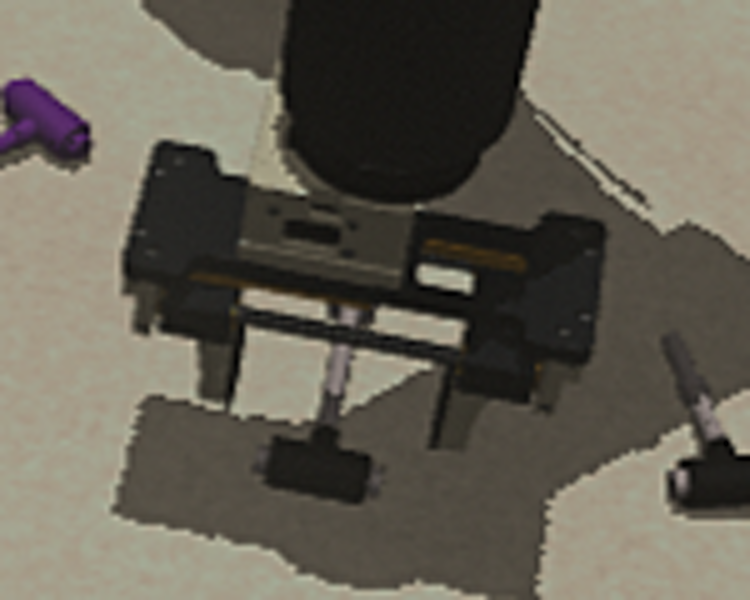

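>>> {"fn": "apply_moves", "kwargs": {"targets": [[[0.1,-0.04,0.5],[0.02,0.03,0],87.6],[[0,0,0.4],[0,0,0],87.6],[[0,0,0.2],[0,0,0],87.6],[[0,0,0.1],[0,0,0],87.6],[[0,0,0],[0,0,0],87.6]]}}

```text
time_s: 4.15
tcp_pos: [0.5803, 0.1255, 0.0365]
eef_rot: [179.4, 0.7, 162.3]
contact_force: [-0.1, -0.1, -0.1]
gripper_width: 0.0875
```

```bash
python3 go.py .5733 .1224 .0195 162.3;python3 look.py scene a2 350 170 150 120 5
```

```text
t 4.15 pos [0.5803 0.1255 0.0365] rot [179.38   0.66 162.35] F [-0.1 -0.1 -0.1] w 0.0875
total shift units [ 0.15 -0.13  0.42] turn units [0.078 0.082 0.006]
```

View pics/a2.png

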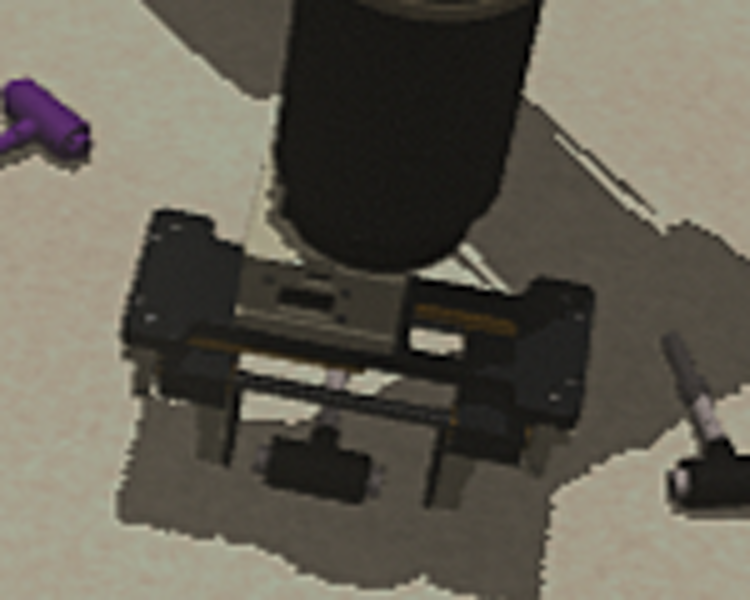

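>>> {"fn": "apply_moves", "kwargs": {"targets": [[[0.15,-0.13,0.1],[0.08,0.08,0],87.6],[[0,0,0.1],[0,0,0],87.6],[[0,0,0],[0,0,0],87.6]]}}

```text
time_s: 4.5
tcp_pos: [0.5736, 0.1227, 0.0301]
eef_rot: [179.9, 0.1, 162.4]
contact_force: [0.1, 0.4, -0.1]
gripper_width: 0.0876
```

```bash
python3 go.py .5733 .1224 .0195 162.3
```

```text
t 4.5 pos [0.5736 0.1227 0.0301] rot [1.7994e+02 1.0000e-01 1.6236e+02] F [ 0.1  0.4 -0.1] w 0.0876
total shift units [ 0.   -0.01  0.26] turn units [0.007 0.012 0.008]
```

>>> {"fn": "apply_moves", "kwargs": {"targets": [[[0,-0.01,0.14],[0,0,0],87.6],[[0,0,0.12],[0,0,0],87.6],[[0,0,0],[0,0,0],87.6]]}}

```text
time_s: 4.8
tcp_pos: [0.5735, 0.1223, 0.0189]
eef_rot: [179.9, 0.1, 162.4]
contact_force: [0.1, -0.3, -0.0]
gripper_width: 0.0875
```

```bash
python3 go.py .5733 .1224 .0195 162.3;python3 look.py scene a3 350 170 150 120 5
```

```text
t 4.8 pos [0.5735 0.1223 0.0189] rot [1.7993e+02 1.1000e-01 1.6237e+02] F [ 0.1 -0.3 -0. ] w 0.0875
total shift units [ 0.01  0.   -0.01] turn units [0.008 0.013 0.008]
```

View pics/a3.png

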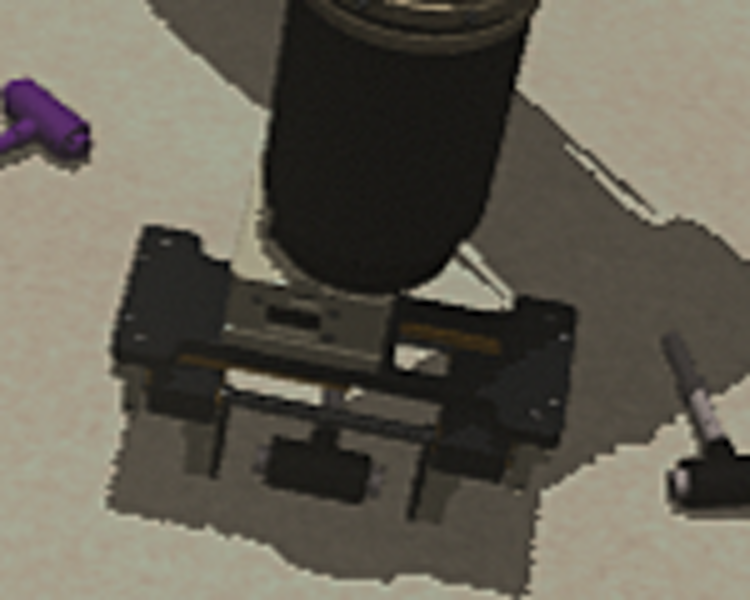

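```bash
python3 - <<'E'
from h import *
from scipy.spatial.transform import Rotation as R
c=load("a3.npz"); A=R.from_euler("xyz",[179.93,.11,162.37],degrees=True); p=np.array([.5735,.1223,.0189])
o=cv2.resize(c["img"][210:290,370:450],None,fx=7,fy=7,interpolation=cv2.INTER_NEAREST)
def dot(P,col):
    u=(proj(c,P)-[370,210]+.5)*7; cv2.circle(o,tuple(int(x) for x in np.round(u)),3,col,-1)
for sy in (-1,1):
    for sx in (-1,1):
        for z in (.017,-.01):
            dot(p+A.apply([sx*.0095,sy*.0438,z]),(0,0,255) if sy<0 else (0,255,0))
a=np.deg2rad(-17.7)
for y in (-.029,.029): dot([.5733-np.sin(a)*y,.1224+np.cos(a)*y,.012],(255,255,0))
cv2.imwrite("pics/a3b.png",o)
E
```

```text
(no output)
```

View pics/a3b.png

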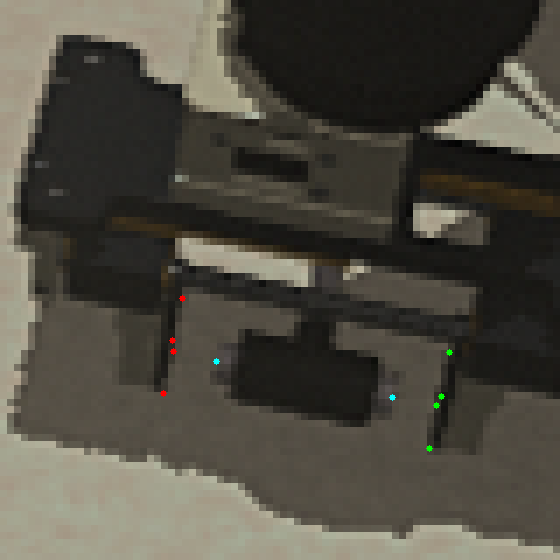

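Projected pads match the picture, and the bar ends at (217,361) and (392,397) lie centred between them. Closing at 60 N.

>>> {"fn": "apply_moves", "kwargs": {"targets": [[[0,0,0],[0,0,0],50],[[0,0,0],[0,0,0],50],[[0,0,0],[0,0,0],50],[[0,0,0],[0,0,0],50],[[0,0,0],[0,0,0],50]], "squeeze": 60}}

```text
time_s: 5.35
tcp_pos: [0.5739, 0.1225, 0.0193]
eef_rot: [179.9, 0.1, 162.4]
contact_force: [0.5, -0.5, -1.0]
gripper_width: 0.0571
```

```bash
python3 go.py .5733 .1224 .02 162.3
```

```text
t 5.35 pos [0.5739 0.1225 0.0193] rot [1.7992e+02 1.3000e-01 1.6237e+02] F [ 0.5 -0.5 -1. ] w 0.0571
total shift units [ 0.01 -0.01 -0.02] turn units [0.01  0.016 0.009]
```

>>> {"fn": "apply_moves", "kwargs": {"targets": [[[0,0,-0.2],[0,0,0],40],[[0,0,-0.3],[0,0,0],40],[[0,0,-0.4],[0,0,0],40],[[0,0,-0.4],[0,0,0],40],[[0,0,-0.4],[0,0,0],40]]}}

```text
time_s: 5.85
tcp_pos: [0.5712, 0.1213, 0.0891]
eef_rot: [-179.8, -0.1, 162.3]
contact_force: [0.0, -0.3, -2.7]
gripper_width: 0.057
```

```bash
python3 go.py .5733 .1224 .27 162.3;python3 look.py scene a4 350 130 150 120 5
```

```text
t 5.85 pos [0.5712 0.1213 0.0891] rot [-1.7984e+02 -1.4000e-01  1.6233e+02] F [ 0.  -0.3 -2.7] w 0.057
total shift units [-0.03  0.03 -4.52] turn units [-0.02  -0.018  0.003]
```

View pics/a4.png

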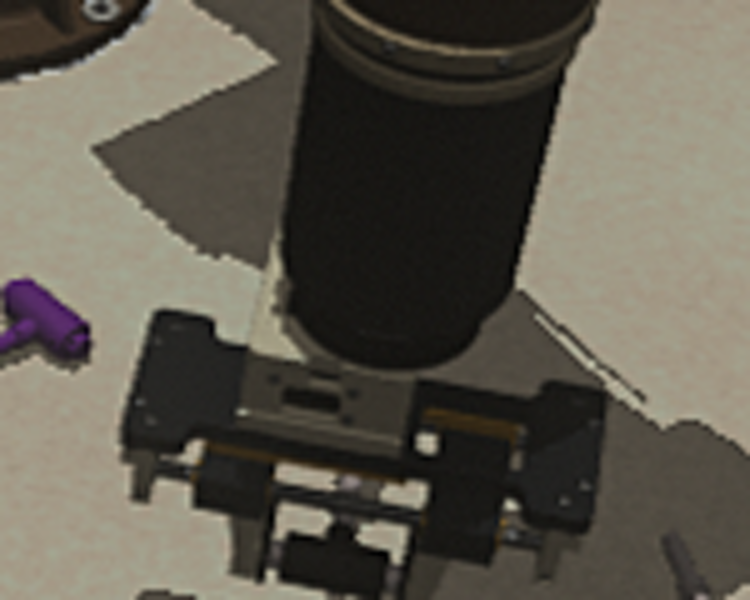

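The driver is lifted between the pads at crop (335,560), about (417,242) in the full image, with its shaft still level. Lifting on.

>>> {"fn": "apply_moves", "kwargs": {"targets": [[[0,0,-0.5],[0,0,0],40],[[0,0,-0.6],[0,0,0],40],[[0,0,-0.6],[0,0,0],40],[[0,0,-0.6],[0,0,0],40],[[0,0,-0.6],[0,0,0],40]]}}

```text
time_s: 6.4
tcp_pos: [0.5696, 0.1206, 0.2109]
eef_rot: [-179.8, -0.2, 162.3]
contact_force: [0.6, 0.2, -3.5]
gripper_width: 0.057
```

>>> {"fn": "apply_moves", "kwargs": {"targets": [[[0,0,-0.6],[0,0,0],40],[[0,0,-0.5],[0,0,0],40],[[0,0,-0.2],[0,0,0],40],[[0,0,0],[0,0,0],40],[[0,0,0],[0,0,0],40]]}}

```text
time_s: 6.9
tcp_pos: [0.5691, 0.1205, 0.2683]
eef_rot: [179.9, -0.0, 162.3]
contact_force: [-0.1, 0.5, -4.7]
gripper_width: 0.0574
```

```bash
python3 go.py .5733 .1224 .27 162.3;python3 look.py scene a5 350 80 150 120 5
```

```text
t 6.9 pos [0.5691 0.1205 0.2683] rot [ 1.7991e+02 -4.0000e-02  1.6229e+02] F [-0.1  0.5 -4.7] w 0.0574
total shift units [-0.09  0.08 -0.04] turn units [ 0.011 -0.005 -0.001]
```

View pics/a5.png

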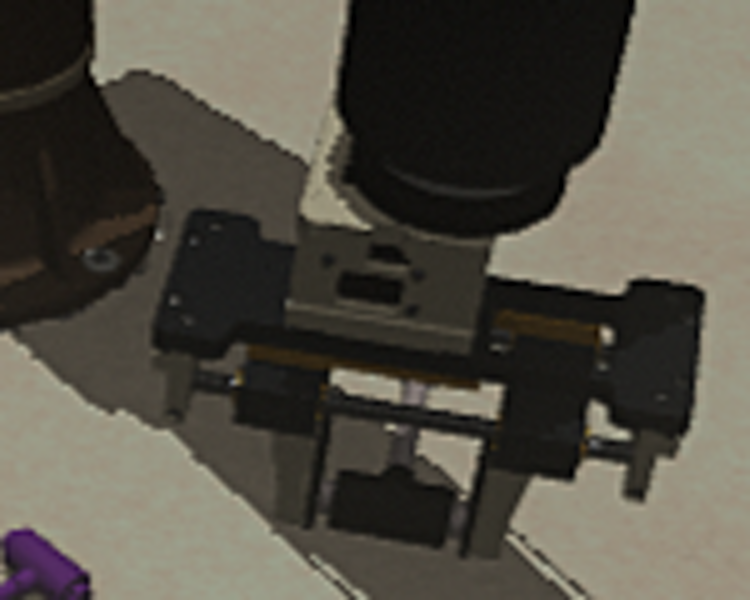

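It is held level at 0.27 m, with the shaft going up-left in the crop at (405,420). Now easing the grip in steps.

>>> {"fn": "apply_moves", "kwargs": {"targets": [[[0,0,0],[0,0,0],40],[[0,0,0],[0,0,0],40],[[0,0,0],[0,0,0],40],[[0,0,0],[0,0,0],40]], "squeeze": 40}}

```text
time_s: 7.35
tcp_pos: [0.5678, 0.12, 0.2644]
eef_rot: [-179.8, -0.3, 162.3]
contact_force: [1.0, 0.1, -3.5]
gripper_width: 0.0576
```

>>> {"fn": "apply_moves", "kwargs": {"targets": [[[0,0,0],[0,0,0],40],[[0,0,0],[0,0,0],40],[[0,0,0],[0,0,0],40],[[0,0,0],[0,0,0],40],[[0,0,0],[0,0,0],40]], "squeeze": 30}}

```text
time_s: 7.85
tcp_pos: [0.5676, 0.12, 0.2638]
eef_rot: [-179.8, -0.4, 162.3]
contact_force: [1.1, 0.6, -3.4]
gripper_width: 0.0578
```

>>> {"fn": "apply_moves", "kwargs": {"targets": [[[0,0,0],[0,0,0],40],[[0,0,0],[0,0,0],40],[[0,0,0],[0,0,0],40],[[0,0,0],[0,0,0],40],[[0,0,0],[0,0,0],40]], "squeeze": 20}}

```text
time_s: 8.35
tcp_pos: [0.5675, 0.1199, 0.2639]
eef_rot: [-179.8, -0.4, 162.3]
contact_force: [0.2, -0.1, -4.7]
gripper_width: 0.0578
```

>>> {"fn": "apply_moves", "kwargs": {"targets": [[[0,0,0],[0,0,0],40],[[0,0,0],[0,0,0],40],[[0,0,0],[0,0,0],40],[[0,0,0],[0,0,0],40],[[0,0,0],[0,0,0],40]], "squeeze": 12}}

```text
time_s: 8.85
tcp_pos: [0.5674, 0.12, 0.2639]
eef_rot: [-179.8, -0.4, 162.3]
contact_force: [1.1, -0.3, -3.6]
gripper_width: 0.0584
```

```bash
python3 go.py .5733 .1224 .27 162.3;python3 look.py scene a6 350 80 150 120 5
```

```text
t 8.85 pos [0.5674 0.12   0.2639] rot [-179.81   -0.37  162.27] F [ 1.1 -0.3 -3.6] w 0.0584
total shift units [-0.12  0.1  -0.15] turn units [-0.024 -0.046 -0.003]
```

View pics/a6.png

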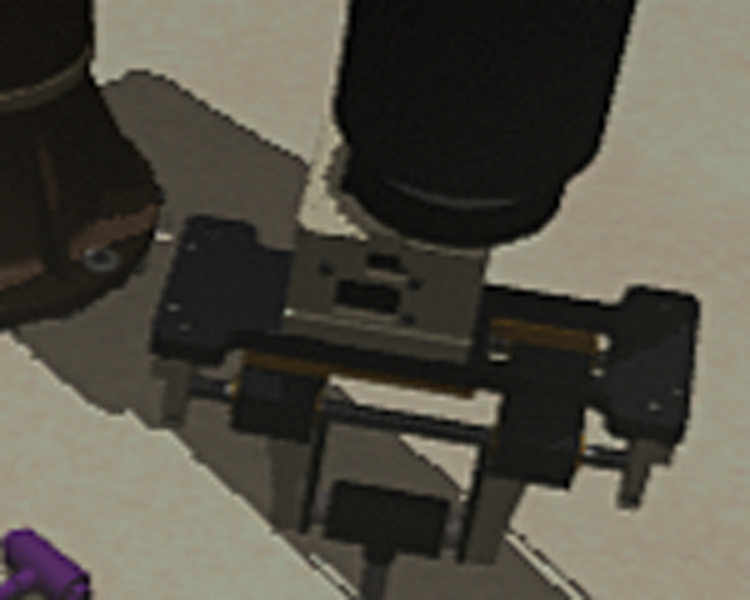

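The shaft now points down, seen at (375,580). I'll ease a bit further so it hangs fully plumb, then measure.

>>> {"fn": "apply_moves", "kwargs": {"targets": [[[0,0,0],[0,0,0],40],[[0,0,0],[0,0,0],40],[[0,0,0],[0,0,0],40],[[0,0,0],[0,0,0],40],[[0,0,0],[0,0,0],40]], "squeeze": 8}}

```text
time_s: 9.4
tcp_pos: [0.5674, 0.1199, 0.2639]
eef_rot: [-179.8, -0.4, 162.3]
contact_force: [-0.0, 0.3, -4.0]
gripper_width: 0.0579
```

>>> {"fn": "apply_moves", "kwargs": {"targets": [[[0,0,0],[0,0,0],40],[[0,0,0],[0,0,0],40],[[0,0,0],[0,0,0],40],[[0,0,0],[0,0,0],40],[[0,0,0],[0,0,0],40]]}}

```text
time_s: 9.9
tcp_pos: [0.5674, 0.1199, 0.2639]
eef_rot: [-179.8, -0.4, 162.3]
contact_force: [-0.3, 0.8, -4.3]
gripper_width: 0.0579
```

```bash
python3 go.py .5733 .1224 .27 162.3;python3 look.py scene a7 350 140 150 120 5
cat > plumb.py <<'E'
import sys
from h import *
c=load(sys.argv[1]); P=cloud(c); x,y,zt=map(float,sys.argv[2:5])
Q=P.reshape(-1,3); w=(abs(Q[:,0]-x)<.08)&(abs(Q[:,1]-y)<.08)&(Q[:,2]>.03)&(Q[:,2]<zt-.02)
# tool axes at yaw -17.6 (rack-like axes)
a=np.deg2rad(-17.6);R=np.array([[np.cos(a),-np.sin(a)],[np.sin(a),np.cos(a)]])
Q=Q[w]; L=(Q[:,:2]-[x,y])@R
for lo in np.arange(.03,zt,.015):
    k=(Q[:,2]>lo)&(Q[:,2]<lo+.015)&(abs(L[:,1])<.016)
    if k.sum()>3: print(round(lo+.0075,4),k.sum(),np.round(np.median(L[k],0)*1000,1),"mm")
E
python3 plumb.py a7.npz .5674 .12 .257
```

```text
t 9.9 pos [0.5674 0.1199 0.2639] rot [-179.8    -0.37  162.27] F [-0.3  0.8 -4.3] w 0.0579
total shift units [-0.12  0.1  -0.15] turn units [-0.025 -0.047 -0.003]
0.1125 39 [-13.1  -1.6] mm
0.1275 44 [-10.4  -0.7] mm
0.1425 49 [-7.7  1. ] mm
0.1575 67 [-11.8  -1.1] mm
0.1725 21 [-8.2 -1.4] mm
0.1875 19 [-6. -1.] mm
0.2025 23 [-2.4 -0.6] mm
0.2175 23 [-1.7 -0.9] mm
0.2325 18 [ 1.8 -0.3] mm
```

View pics/a7.png

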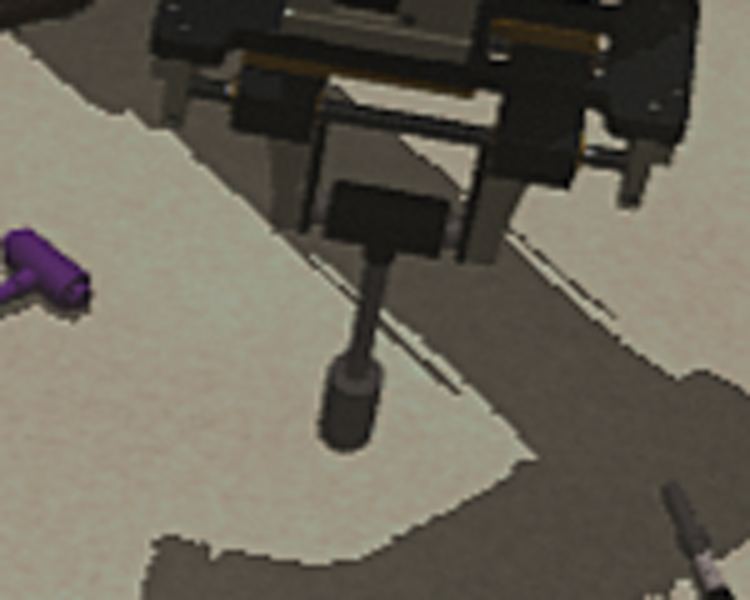

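Hanging but leaning about 9°: the socket at crop (345,420) is offset towards the robot. Easing to 5 N.

>>> {"fn": "apply_moves", "kwargs": {"targets": [[[0,0,0],[0,0,0],40],[[0,0,0],[0,0,0],40],[[0,0,0],[0,0,0],40],[[0,0,0],[0,0,0],40],[[0,0,0],[0,0,0],40]], "squeeze": 5.5}}

```text
time_s: 10.45
tcp_pos: [0.5674, 0.1199, 0.2639]
eef_rot: [-179.8, -0.4, 162.3]
contact_force: [1.1, -0.1, -3.6]
gripper_width: 0.0579
```

```bash
python3 go.py .5733 .1224 .27 162.3;python3 look.py scene a8 350 140 150 120 5
python3 plumb.py a8.npz .5674 .12 .257
```

```text
t 10.45 pos [0.5674 0.1199 0.2639] rot [-179.8    -0.37  162.27] F [ 1.1 -0.1 -3.6] w 0.0579
total shift units [-0.12  0.1  -0.15] turn units [-0.025 -0.047 -0.004]
0.0975 4 [ 0.6 -0.5] mm
0.1125 44 [ 1.9 -1.3] mm
0.1275 50 [ 2.7 -1.7] mm
0.1425 65 [2.4 0.6] mm
0.1575 54 [-0.6 -2.1] mm
0.1725 25 [-0.3 -0.6] mm
0.1875 23 [ 1.4 -1.4] mm
0.2025 26 [ 1.9 -0.3] mm
0.2175 24 [ 3.9 -1.1] mm
0.2325 17 [ 6.1 -0.1] mm
```

>>> {"fn": "apply_moves", "kwargs": {"targets": [[[0,0,0],[0,0,0],40],[[0,0,0],[0,0,0],40],[[0,0,0],[0,0,0],40],[[0,0,0],[0,0,0],40],[[0,0,0],[0,0,0],40]], "squeeze": 4.5}}

```text
time_s: 11.0
tcp_pos: [0.5674, 0.1199, 0.2638]
eef_rot: [-179.8, -0.4, 162.3]
contact_force: [-0.7, -0.1, -3.7]
gripper_width: 0.0577
```

```bash
python3 go.py .5733 .1224 .27 162.3;python3 look.py scene a9 350 140 150 120 5
python3 plumb.py a9.npz .5674 .12 .257
```

```text
t 11.0 pos [0.5674 0.1199 0.2638] rot [-179.8    -0.38  162.27] F [-0.7 -0.1 -3.7] w 0.0577
total shift units [-0.12  0.1  -0.16] turn units [-0.025 -0.047 -0.003]
0.1125 48 [ 1.6 -0.4] mm
0.1275 50 [ 2.3 -1.7] mm
0.1425 73 [1.9 0.2] mm
0.1575 50 [-1.3 -1.2] mm
0.1725 22 [-0.3 -0.4] mm
0.1875 24 [ 1.4 -1.1] mm
0.2025 25 [ 2.  -0.9] mm
0.2175 26 [ 3.3 -1.1] mm
0.2325 17 [ 5.  -0.1] mm
```

View pics/a9.png

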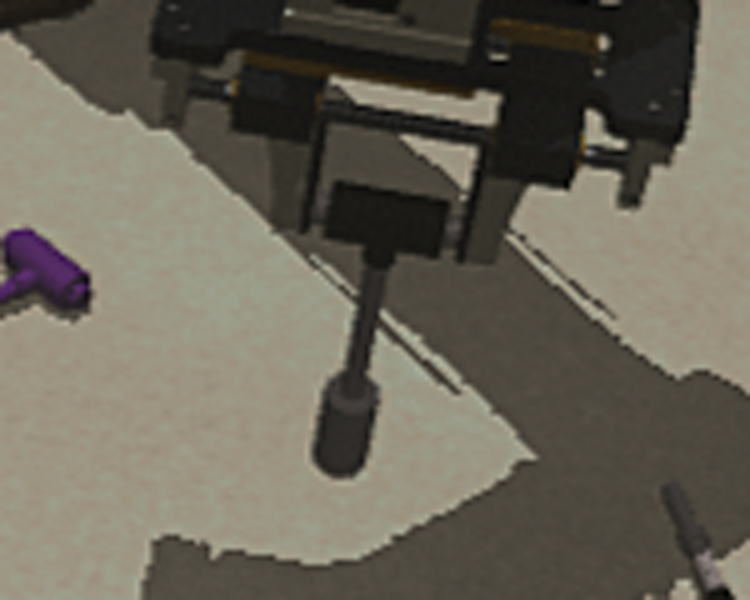

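```bash
python3 - <<'E'
from h import *
c=load("a9.npz")
a=np.deg2rad(-17.6); X=np.array([np.cos(a),np.sin(a),0]);Y=np.array([-np.sin(a),np.cos(a),0])
for x0 in (0,.002):
  b=np.array([.5674,.12,.2638-.007])+X*x0
  for th in (0,2,4,6,8):
    t=np.deg2rad(th); d=np.array([0,0,-1])*np.cos(t)-X*np.sin(t); n=X*np.cos(t)-np.array([0,0,1])*np.sin(t)
    rim=np.array([proj(c,b+.15*d+.012*(np.cos(q)*n+np.sin(q)*Y)) for q in np.linspace(0,6.28,40)])
    top=np.array([proj(c,b+.105*d+.012*(np.cos(q)*n+np.sin(q)*Y)) for q in np.linspace(0,6.28,40)])
    f=lambda p:(p-[350,140]+.5)*5
    print(x0,th,"rim bottom",f(rim)[:,1].max().round(),"x",f(rim)[:,0].mean().round(),"top rim top",f(top)[:,1].min().round(), "bar ctr",f(proj(c,b)).round())
E
```

```text
0 0 rim bottom 492.0 x 337.0 top rim top 380.0 bar ctr [388. 215.]
0 2 rim bottom 484.0 x 339.0 top rim top 373.0 bar ctr [388. 215.]
0 4 rim bottom 476.0 x 341.0 top rim top 366.0 bar ctr [388. 215.]
0 6 rim bottom 467.0 x 343.0 top rim top 359.0 bar ctr [388. 215.]
0 8 rim bottom 458.0 x 345.0 top rim top 352.0 bar ctr [388. 215.]
0.002 0 rim bottom 495.0 x 336.0 top rim top 383.0 bar ctr [388. 218.]
0.002 2 rim bottom 487.0 x 338.0 top rim top 376.0 bar ctr [388. 218.]
0.002 4 rim bottom 479.0 x 340.0 top rim top 369.0 bar ctr [388. 218.]
0.002 6 rim bottom 470.0 x 342.0 top rim top 362.0 bar ctr [388. 218.]
0.002 8 rim bottom 461.0 x 344.0 top rim top 355.0 bar ctr [388. 218.]
```

The driver hangs still, with the shaft within about 3.5° of plumb and the socket 0.1 m clear of the table. I'll regrip at 60 N and take out the small lean by turning the wrist.

>>> {"fn": "apply_moves", "kwargs": {"targets": [[[0,0,0],[0,0,0],40],[[0,0,0],[0,0,0],40],[[0,0,0],[0,0,0],40],[[0,0,0],[0,0,0],40]], "squeeze": 60}}

```text
time_s: 11.45
tcp_pos: [0.5674, 0.12, 0.2638]
eef_rot: [-179.8, -0.4, 162.3]
contact_force: [0.3, 0.1, -4.0]
gripper_width: 0.0571
```

>>> {"fn": "apply_moves", "kwargs": {"targets": [[[0,0,0],[0,-0.2,0],40],[[0,0,0],[0,-0.2,0],40],[[0,0,0],[0,0,0],40]]}}

```text
time_s: 11.75
tcp_pos: [0.5676, 0.1198, 0.2636]
eef_rot: [-179.8, 2.9, 162.2]
contact_force: [-0.6, 0.3, -3.0]
gripper_width: 0.0569
```

```bash
python3 go.py .471 -.137 .26 162.4;python3 look.py scene a10 350 140 150 120 5
python3 plumb.py a10.npz .5674 .12 .257
```

```text
t 11.75 pos [0.5676 0.1198 0.2636] rot [-179.79    2.9   162.25] F [-0.6  0.3 -3. ] w 0.0569
total shift units [ 0.35 -6.85  0.1 ] turn units [-0.027  0.362 -0.019]
0.1125 50 [10.2 -1.2] mm
0.1275 53 [ 9.6 -0.6] mm
0.1425 70 [ 8.9 -0.6] mm
0.1575 54 [ 4.4 -1.2] mm
0.1725 23 [ 5.4 -0.6] mm
0.1875 24 [ 4.8 -1.9] mm
0.2025 25 [ 5.9 -0.5] mm
0.2175 27 [ 5.8 -0.1] mm
0.2325 23 [ 6.9 -1.2] mm
```

View pics/a10.png

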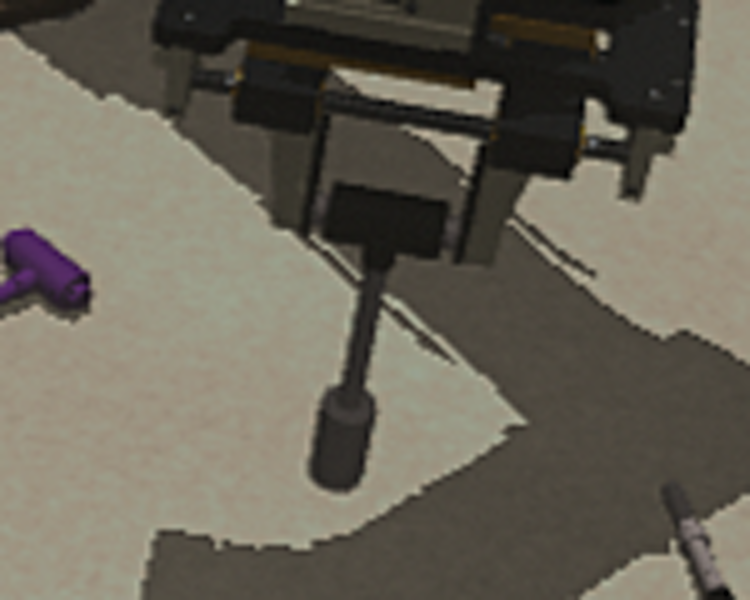

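The shaft is now plumb to within about 1° (axis offsets of about 0 to 1.5 mm along the shaft). Moving to in front of the prongs.

>>> {"fn": "apply_moves", "kwargs": {"targets": [[[0.04,-0.5,0],[0,0,0],40],[[0.04,-0.8,0],[0,0,0],40],[[0.04,-0.8,0],[0,0,0],40],[[0.04,-0.8,0],[0,0,0],40],[[0.04,-0.8,0],[0,0,0],40]]}}

```text
time_s: 12.3
tcp_pos: [0.5139, -0.0211, 0.2632]
eef_rot: [-179.8, 2.6, 162.5]
contact_force: [1.1, -0.2, -3.2]
gripper_width: 0.0567
```

>>> {"fn": "apply_moves", "kwargs": {"targets": [[[0.04,-0.8,0],[0,0,0],40],[[0.04,-0.8,0],[0,0,0],40],[[0.04,-0.6,0],[0,0,0],40],[[0,-0.3,0],[0,0,0],40],[[0,0,0],[0,0,0],40]]}}

```text
time_s: 12.8
tcp_pos: [0.4743, -0.1233, 0.2645]
eef_rot: [-179.9, 2.5, 162.3]
contact_force: [-0.2, -0.1, -4.1]
gripper_width: 0.057
```

```bash
python3 go.py .471 -.137 .245 162.5
```

```text
t 12.8 pos [ 0.4743 -0.1233  0.2645] rot [-179.86    2.52  162.28] F [-0.2 -0.1 -4.1] w 0.057
total shift units [-0.   -0.35  0.49] turn units [-0.018  0.315 -0.028]
```

>>> {"fn": "apply_moves", "kwargs": {"targets": [[[0,-0.2,0.3],[0,-0.05,-0.03],40],[[0,-0.15,0.3],[0,0,0],40],[[0,0,0.1],[0,0,0],40],[[0,0,0],[0,0,0],40]]}}

```text
time_s: 13.2
tcp_pos: [0.4723, -0.1367, 0.2357]
eef_rot: [-179.9, 2.9, 162.5]
contact_force: [0.4, -0.2, -3.2]
gripper_width: 0.0569
```

```bash
python3 go.py .471 -.137 .238 162.5;python3 look.py top b1 270 170 130 100 6; python3 look.py scene b2 220 120 150 120 5
```

```text
t 13.2 pos [ 0.4723 -0.1367  0.2357] rot [-179.92    2.93  162.47] F [ 0.4 -0.2 -3.2] w 0.0569
total shift units [ 0.03 -0.02 -0.06] turn units [-0.01   0.366 -0.004]
```

View pics/b1.png

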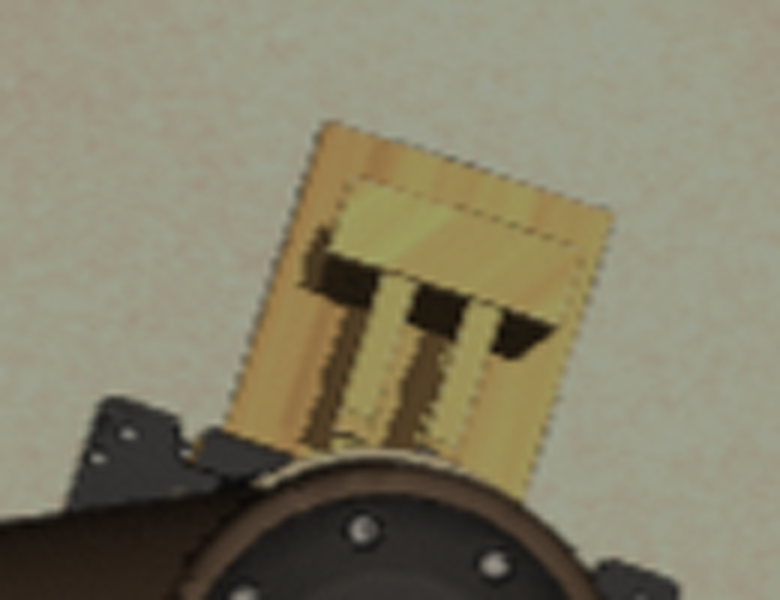

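View pics/b2.png

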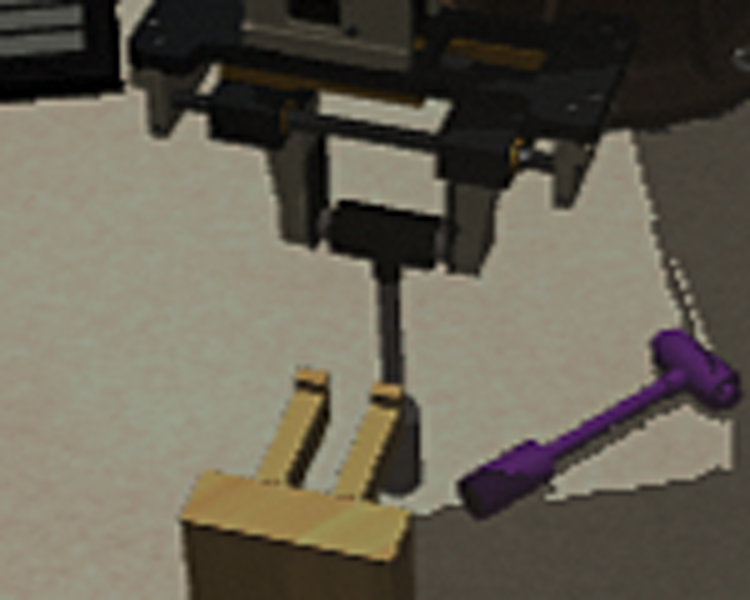

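```bash
cat > lat.py <<'E'
import sys
from h import *
c=load(sys.argv[1]); Q=cloud(c).reshape(-1,3)
a=np.deg2rad(-17.5);R=np.array([[np.cos(a),-np.sin(a)],[np.sin(a),np.cos(a)]])
L=np.c_[(Q[:,:2]-[.556,-.164])@R,Q[:,2]]
x0=float(sys.argv[2])
for lo,hi in ((.09,.12),(.125,.15),(.15,.165),(.165,.18),(.18,.195),(.195,.21),(.21,.225),(.225,.24),(.24,.26)):
    k=(L[:,2]>lo)&(L[:,2]<hi)&(abs(L[:,0]-x0)<.03)&(abs(L[:,1])<.045)
    if k.sum()>3: print(lo,hi,k.sum(),"x med",round(np.median(L[k,0])*1e3,1),"y min/med/max",(np.percentile(L[k,1],[3,50,97])*1e3).round(1))
k=(L[:,2]>.178)&(L[:,2]<.2)&(L[:,0]>-.036)&(L[:,0]<.026)&(abs(L[:,1])<.03)&(abs(L[:,1])>.006)
for sg in(1,-1):
    y=L[k&(L[:,1]*sg>0),1]; print("prong",sg,len(y),(np.percentile(y,[2,50,98])*1e3).round(1))
E
python3 lat.py b2.npz -.088
```

```text
0.09 0.12 47 x med -80.4 y min/med/max [ 2.6  8.7 12.4]
0.125 0.15 14 x med -84.7 y min/med/max [-3.5  3.2  5.7]
0.15 0.165 19 x med -83.0 y min/med/max [-2.7  2.1  4.5]
0.165 0.18 22 x med -82.6 y min/med/max [-1.8  2.1  4.7]
0.18 0.195 25 x med -83.1 y min/med/max [-3.9  1.2  4.8]
0.195 0.21 26 x med -80.8 y min/med/max [-4.8  0.6  5.7]
0.21 0.225 53 x med -76.5 y min/med/max [-41.6   2.1  42.6]
0.225 0.24 336 x med -77.2 y min/med/max [-37.5   3.   44.2]
0.24 0.26 145 x med -77.7 y min/med/max [-43.5 -28.2  43.6]
prong 1 160 [10.4 17.6 23.4]
prong -1 162 [-22.5 -15.2  -9.8]
```

The shaft is centred in the gap to within 1 mm (shaft y about 1.5 mm, gap centre about 1 mm, same camera). The driver is in front of the open end, at crop (395,330). Bringing it in over the tips.

>>> {"fn": "apply_moves", "kwargs": {"targets": [[[-0.3,0,0],[0,0,0],40],[[-0.4,0,0],[0,0,0],40],[[-0.3,0,0],[0,0,0],40],[[0,0,0],[0,0,0],40]]}}

```text
time_s: 13.7
tcp_pos: [0.5154, -0.1482, 0.2403]
eef_rot: [-180.0, 3.2, 162.7]
contact_force: [-1.3, -0.0, -4.5]
gripper_width: 0.0566
```

```bash
python3 go.py .557 -.1637 .238 162.5
```

```text
t 13.7 pos [ 0.5154 -0.1482  0.2403] rot [-179.97    3.17  162.65] F [-1.3 -0.  -4.5] w 0.0566
total shift units [-1.1  -0.06  0.12] turn units [-0.003  0.396  0.019]
```

>>> {"fn": "apply_moves", "kwargs": {"targets": [[[0,-0.06,0.05],[0,0,0.02],40],[[0,0,0],[0,0,0],40]]}}

```text
time_s: 13.9
tcp_pos: [0.5149, -0.1506, 0.2378]
eef_rot: [-180.0, 3.1, 162.5]
contact_force: [-0.0, -0.2, -3.4]
gripper_width: 0.0571
```

```bash
python3 go.py .557 -.1637 .238 162.5; python3 look.py scene b3 220 120 150 120 5; python3 lat.py b3.npz -.045
```

```text
t 13.9 pos [ 0.5149 -0.1506  0.2378] rot [-179.97    3.11  162.46] F [-0.  -0.2 -3.4] w 0.0571
total shift units [-1.1   0.    0.06] turn units [-0.003  0.389 -0.005]
0.09 0.12 6 x med -38.6 y min/med/max [ 8.7 10.5 11.8]
0.15 0.165 13 x med -37.3 y min/med/max [-10.9  -1.6  15.3]
0.165 0.18 51 x med -30.0 y min/med/max [-11.    0.5  23.1]
0.18 0.195 137 x med -25.9 y min/med/max [-21.7   1.7  22.3]
0.195 0.21 28 x med -36.4 y min/med/max [-2.7  2.6 14.5]
0.21 0.225 35 x med -33.3 y min/med/max [-33.3   1.1  30.4]
0.225 0.24 316 x med -31.8 y min/med/max [-41.2   1.   44.1]
0.24 0.26 204 x med -33.8 y min/med/max [-42.8 -10.1  43.6]
prong 1 157 [10.2 17.6 23. ]
prong -1 161 [-22.6 -15.2  -9.5]
```

View pics/b3.png

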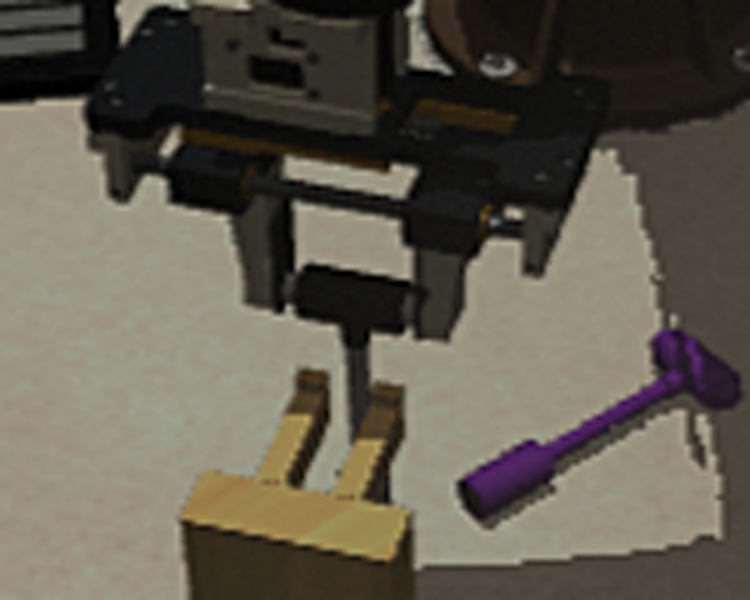

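The shaft at (357,400) lies midway between the prong tips at (312,380) and (388,392), with the bar above them. Moving on in.

>>> {"fn": "apply_moves", "kwargs": {"targets": [[[-0.3,0,0.01],[0,0,0],40],[[-0.3,-0.01,0.01],[0,0,0],40],[[-0.3,-0.01,0.02],[0,0,0],40],[[0,0,0],[0,0,0],40]]}}

```text
time_s: 14.35
tcp_pos: [0.5517, -0.163, 0.2391]
eef_rot: [-180.0, 3.2, 162.5]
contact_force: [0.1, 0.1, -3.7]
gripper_width: 0.0569
```

```bash
python3 go.py .557 -.1637 .215 162.5
```

```text
t 14.35 pos [ 0.5517 -0.163   0.2391] rot [-179.99    3.2   162.51] F [ 0.1  0.1 -3.7] w 0.0569
total shift units [-0.1   0.02  0.61] turn units [-0.001  0.4    0.001]
```

>>> {"fn": "apply_moves", "kwargs": {"targets": [[[-0.1,0.02,0.2],[0,0,0],40],[[0,0,0.25],[0,0,0],40],[[0,0,0.15],[0,0,0],40],[[0,0,0],[0,0,0],40]]}}

```text
time_s: 14.75
tcp_pos: [0.557, -0.1641, 0.2118]
eef_rot: [-180.0, 3.1, 162.5]
contact_force: [-0.5, 0.1, -4.0]
gripper_width: 0.0568
```

```bash
python3 go.py .557 -.1637 .204 162.5; python3 look.py scene b4 220 120 150 120 5; python3 lat.py b4.npz -.0
```

```text
t 14.75 pos [ 0.557  -0.1641  0.2118] rot [-179.97    3.05  162.46] F [-0.5  0.1 -4. ] w 0.0568
total shift units [0.01 0.01 0.19] turn units [-0.004  0.381 -0.006]
0.125 0.15 5 x med 29.4 y min/med/max [44.1 44.4 44.6]
0.15 0.165 6 x med 5.0 y min/med/max [-9.8 22.3 44.6]
0.165 0.18 64 x med 6.7 y min/med/max [-11.1   2.1  23.2]
0.18 0.195 185 x med 13.8 y min/med/max [-22.3   2.2  23.3]
0.195 0.21 224 x med 13.2 y min/med/max [-41.7   2.2  43.7]
0.21 0.225 257 x med 9.5 y min/med/max [-41.2  -1.3  43.3]
0.225 0.24 108 x med 11.6 y min/med/max [-44.4 -29.   43.4]
0.24 0.26 47 x med 9.6 y min/med/max [-41.8 -33.1  11.2]
prong 1 82 [ 8.6 17.4 23. ]
prong -1 87 [-24.7 -15.7  -9.5]
```

View pics/b4.png

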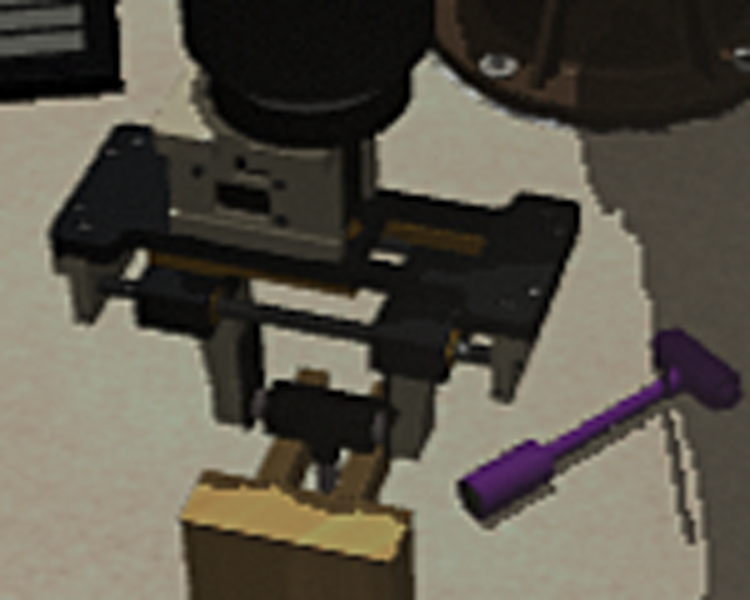

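>>> {"fn": "apply_moves", "kwargs": {"targets": [[[0,0.01,0.06],[0,0,0],40],[[0,0,0.05],[0,0,0],40],[[0,0,0.03],[0,0,0],40]]}}

```text
time_s: 15.1
tcp_pos: [0.5575, -0.1637, 0.207]
eef_rot: [-180.0, 3.1, 162.5]
contact_force: [-1.1, 0.6, -3.5]
gripper_width: 0.0573
```

>>> {"fn": "apply_moves", "kwargs": {"targets": [[[0,0,0.03],[0,0,0],40],[[0,0,0.03],[0,0,0],40]]}}

```text
time_s: 15.3
tcp_pos: [0.5579, -0.1638, 0.2058]
eef_rot: [-180.0, 3.2, 162.5]
contact_force: [-6.1, 3.2, 10.1]
gripper_width: 0.0569
```

The bar has touched down (vertical force went from -4 to +10 N at z = 0.206). I'll ease the grip so it settles and check before opening.

>>> {"fn": "apply_moves", "kwargs": {"targets": [[[0,0,0],[0,0,0],40],[[0,0,0],[0,0,0],40],[[0,0,0],[0,0,0],40]], "squeeze": 12}}

```text
time_s: 15.6
tcp_pos: [0.5581, -0.1637, 0.2061]
eef_rot: [180.0, 3.3, 162.5]
contact_force: [-0.1, 0.3, -3.2]
gripper_width: 0.0576
```

```bash
python3 go.py .557 -.1637 .204 162.5; python3 look.py scene b5 220 120 150 120 5
```

```text
t 15.6 pos [ 0.5581 -0.1637  0.2061] rot [179.99   3.27 162.51] F [-0.1  0.3 -3.2] w 0.0576
total shift units [ 0.03 -0.01  0.05] turn units [0.001 0.408 0.001]
```

View pics/b5.png

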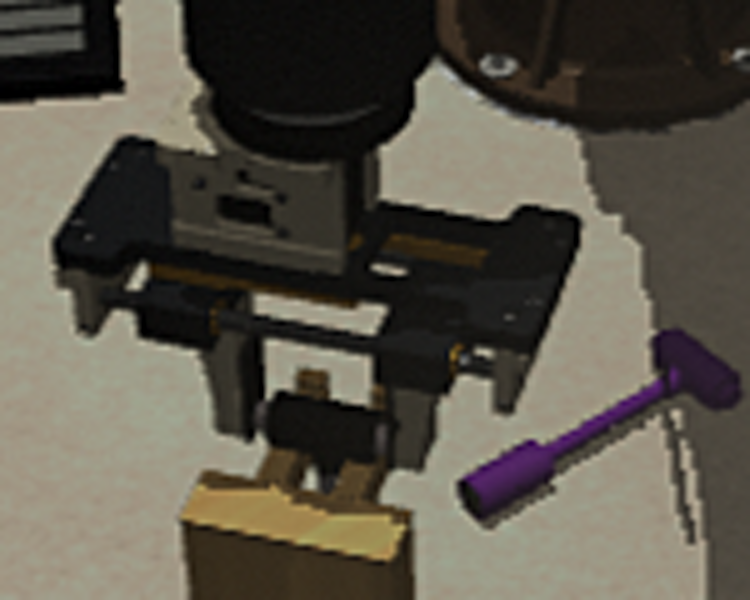

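The picture shows the bar over both prongs at crop (325,425), but the gripper still carries about 3 N. I'll lower a little more at this eased grip until the rack takes the weight.

>>> {"fn": "apply_moves", "kwargs": {"targets": [[[0,0,0.03],[0,0,0],40],[[0,0,0.03],[0,0,0],40]]}}

```text
time_s: 15.85
tcp_pos: [0.5584, -0.1639, 0.2056]
eef_rot: [-180.0, 3.3, 162.5]
contact_force: [-7.5, 4.1, 10.4]
gripper_width: 0.0583
```

```bash
python3 go.py .557 -.1637 .204 162.5
```

```text
t 15.85 pos [ 0.5584 -0.1639  0.2056] rot [-179.99    3.33  162.54] F [-7.5  4.1 10.4] w 0.0583
total shift units [ 0.04 -0.01  0.04] turn units [-0.001  0.416  0.005]
```

Contact is again on the bar: its underside is at about 0.186 m and the fingertips are at 0.189 m, clear of the wood. Easing to 4 N before opening.

>>> {"fn": "apply_moves", "kwargs": {"targets": [[[0,0,0],[0,0,0],40],[[0,0,0.02],[0,0,0],40],[[0,0,0],[0,0,0],40]], "squeeze": 4}}

```text
time_s: 16.15
tcp_pos: [0.5587, -0.1639, 0.2057]
eef_rot: [-180.0, 3.4, 162.6]
contact_force: [-1.1, 0.4, -1.8]
gripper_width: 0.058
```

```bash
python3 go.py .557 -.1637 .204 162.5
```

```text
t 16.15 pos [ 0.5587 -0.1639  0.2057] rot [-180.      3.4   162.56] F [-1.1  0.4 -1.8] w 0.058
total shift units [ 0.04 -0.01  0.04] turn units [-0.     0.425  0.007]
```

>>> {"fn": "apply_moves", "kwargs": {"targets": [[[0,0,0],[0,0,0],59],[[0,0,0],[0,0,0],61],[[0,0,0],[0,0,0],64],[[0,0,0],[0,0,0],68],[[0,0,0],[0,0,0],74]]}}

```text
time_s: 16.65
tcp_pos: [0.56, -0.1643, 0.2062]
eef_rot: [-180.0, 3.5, 162.6]
contact_force: [0.8, 0.0, -0.1]
gripper_width: 0.0714
```

```bash
python3 go.py .557 -.1637 .204 162.5; python3 look.py scene b6 220 120 150 120 5
```

```text
t 16.65 pos [ 0.56   -0.1643  0.2062] rot [-179.99    3.54  162.58] F [ 0.8  0.  -0.1] w 0.0714
total shift units [ 0.08 -0.01  0.05] turn units [-0.001  0.443  0.01 ]
```

View pics/b6.png

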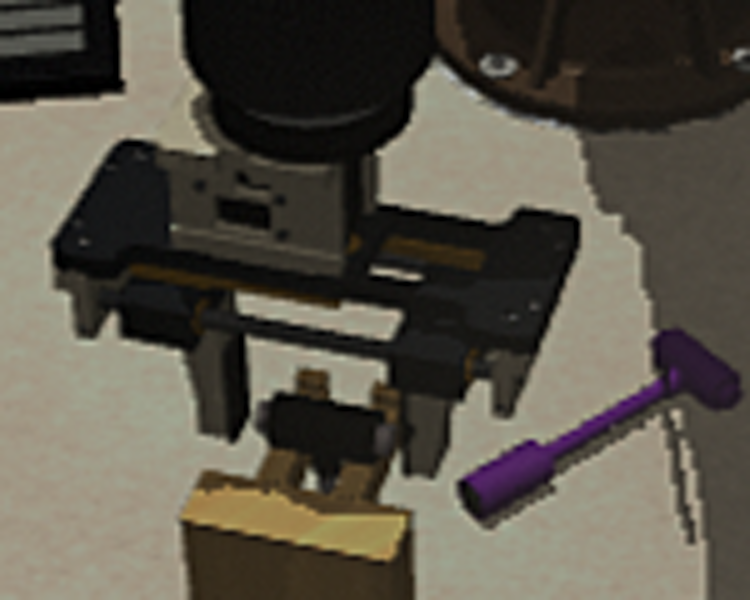

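The bar rests on both prongs at (325,425) with the pads clear on both sides. Opening wide and backing straight up.

>>> {"fn": "apply_moves", "kwargs": {"targets": [[[0,0,0],[0,0,0],87],[[0,0,0],[0,0,0],87],[[0,0,-0.2],[0,0,0],87],[[0,0,-0.4],[0,0,0],87],[[0,0,-0.5],[0,0,0],87]]}}

```text
time_s: 17.2
tcp_pos: [0.5558, -0.1634, 0.2492]
eef_rot: [-179.9, 3.2, 162.6]
contact_force: [0.2, 0.0, 1.4]
gripper_width: 0.0872
```

>>> {"fn": "apply_moves", "kwargs": {"targets": [[[0,0,-0.7],[0,0,0],87],[[0,0,-0.7],[0,0,0],87],[[0,0,-0.4],[0,0,0],87],[[0,0,0],[0,0,0],87],[[0,0,0],[0,0,0],87]]}}

```text
time_s: 17.7
tcp_pos: [0.5523, -0.1623, 0.3297]
eef_rot: [-180.0, 3.6, 162.6]
contact_force: [0.4, 0.3, -1.3]
gripper_width: 0.0869
```

```bash
python3 go.py .557 -.1637 .3 162.5; python3 look.py scene b7 0 0 640 480 1; python3 look.py top b8 0 0 640 480 1; python3 lat.py b7.npz 0
python3 - <<'E'
from h import *
a=load("b7.npz")["img"];cv2.imwrite("pics/b7c.png",cv2.resize(a[150:310,220:380],None,fx=4,fy=4,interpolation=cv2.INTER_CUBIC))
E
```

```text
t 17.7 pos [ 0.5523 -0.1623  0.3297] rot [-179.98    3.59  162.58] F [ 0.4  0.3 -1.3] w 0.0869
total shift units [-0.08  0.    0.75] turn units [-0.002  0.449  0.01 ]
0.15 0.165 6 x med 4.3 y min/med/max [-11.   22.2  44.8]
0.165 0.18 70 x med 8.5 y min/med/max [-11.    2.6  23.5]
0.18 0.195 207 x med 14.0 y min/med/max [-22.3   6.6  25.5]
0.195 0.21 261 x med 11.0 y min/med/max [-25.8   2.2  28.1]
0.21 0.225 10 x med 6.4 y min/med/max [-16.   -4.9  12.2]
prong 1 125 [ 8.  18.7 29. ]
prong -1 102 [-25.9 -15.2  -8. ]
```

View pics/b7.png

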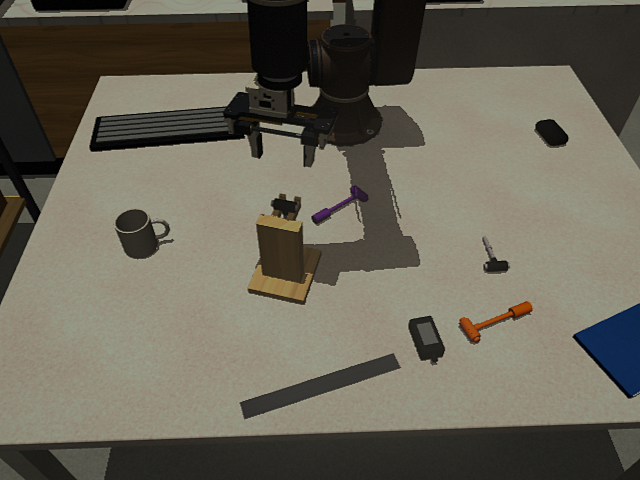

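View pics/b7c.png

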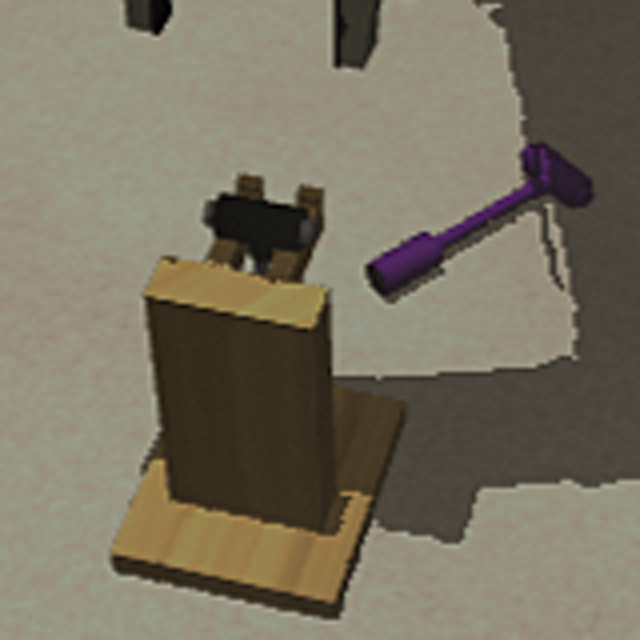

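View pics/b8.png

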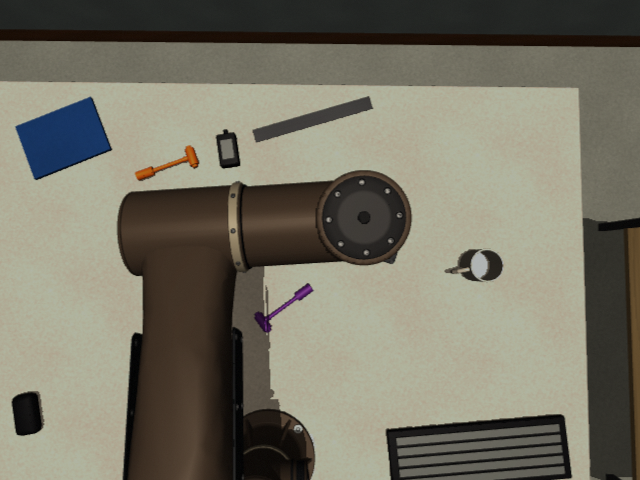

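The bar rests across both prongs at scene (286,204), and the bystanders look unmoved. I'll wait half a second to confirm it is still, and compare the pictures.

>>> {"fn": "apply_moves", "kwargs": {"targets": [[[0,0,0],[0,0,0],87],[[0,0,0],[0,0,0],87],[[0,0,0],[0,0,0],87],[[0,0,0],[0,0,0],87],[[0,0,0],[0,0,0],87]]}}

```text
time_s: 18.3
tcp_pos: [0.5512, -0.1622, 0.3257]
eef_rot: [-179.9, 3.2, 162.6]
contact_force: [-0.5, 0.1, -0.6]
gripper_width: 0.0865
```

```bash
python3 look.py scene b9 0 0 640 480 1; python3 - <<'E'
from h import *
a=load("b7.npz")["img"].astype(int);b=load("b9.npz")["img"].astype(int);s=load("scene0.npz")["img"].astype(int);t=load("top0.npz")["img"].astype(int);t2=load("b8.npz")["img"].astype(int)
d=lambda x,y,r:np.abs(x-y)[r[1]:r[3],r[0]:r[2]].max(-1)
print("bar still",d(a,b,(265,190,310,225)).max(), "all",d(a,b,(0,200,640,480)).max())
for n,r in (("hex",(470,225,520,280)),("adapter",(400,305,450,370)),("mug",(105,200,180,265)),("orange",(450,290,540,350)),("purple",(308,180,375,225)),("rackbase",(245,245,325,305))): x=d(s,b,r);print(n,x.max(),(x>40).sum())
Q=cloud(load("b9.npz")).reshape(-1,3);A=np.deg2rad(-17.5);R=np.array([[np.cos(A),-np.sin(A)],[np.sin(A),np.cos(A)]])
L=np.c_[(Q[:,:2]-[.556,-.164])@R,Q[:,2]];k=(L[:,2]>.199)&(abs(L[:,0])<.04)&(abs(L[:,1])<.05)&(L[:,2]<.23)
for sg in (1,-1):
    m=k&(L[:,1]*sg>.012);print("bar side",sg,np.median(L[m],0).round(4),L[m,2].max().round(4),L[m,1].min().round(4),L[m,1].max().round(4))
E
```

```text
bar still 57 all 97
hex 8 0
adapter 8 0
mug 101 1108
orange 8 0
purple 94 1039
rackbase 95 667
bar side 1 [0.0085 0.0198 0.2056] 0.2114 0.0125 0.0302
bar side -1 [ 0.0094 -0.0189  0.2052] 0.2107 -0.0284 -0.0123
```

The differences may just be shadows from the drifting arm, so I'll compare depth, which shadows don't affect.

>>> {"fn": "apply_moves", "kwargs": {"targets": [[[0,0,0],[0,0,0],87],[[0,0,0],[0,0,0],87],[[0,0,0],[0,0,0],87],[[0,0,0],[0,0,0],87],[[0,0,0],[0,0,0],87]]}}

```text
time_s: 18.85
tcp_pos: [0.5512, -0.1622, 0.3257]
eef_rot: [-179.9, 3.2, 162.6]
contact_force: [-0.0, -0.1, -0.6]
gripper_width: 0.0868
```

```bash
python3 look.py scene b10 0 0 640 480 1; python3 - <<'E'
from h import *
z={n:load(n+".npz")["z_map"] for n in ("scene0","b7","b9","b10")}
def d(p,q,r):
    x=np.abs(z[p]-z[q])[r[1]:r[3],r[0]:r[2]]; return (x>.012).sum()
for p in ("b7","b9"): print("bar",p,d(p,"b10",(262,188,312,222)))
for n,r in (("hex",(470,225,520,280)),("adapter",(400,305,450,370)),("mug",(105,200,180,265)),("purple",(308,180,375,225)),("rack",(245,225,325,305))): print(n,d("scene0","b10",r))
I=[load(n+".npz")["img"][185:225,260:315] for n in ("b7","b9","b10")]
cv2.imwrite("pics/still.png",np.hstack([cv2.resize(i,None,fx=4.8,fy=6,interpolation=cv2.INTER_CUBIC) for i in I]))
E
```

```text
bar b7 17
bar b9 13
hex 26
adapter 22
mug 52
purple 39
rack 60
```

View pics/still.png

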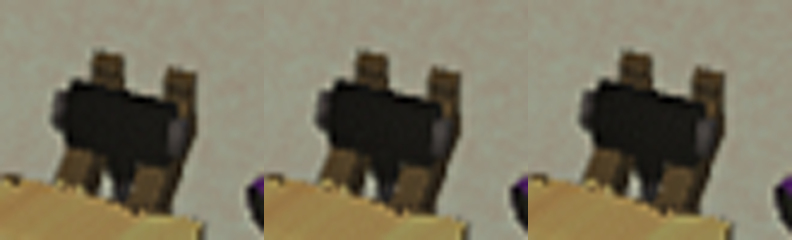

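The three frames show the bar unchanged on both prongs, and the few depth differences are scattered over all regions, as noise and dropouts would be. Handing in.

```bash
python3 - <<'E'
from plant import r
print(r.close_job())
E
```

```text
the job is handed in; nothing more can be done
None
```

The long nut driver is back on the plywood rack, with its crossbar resting on both prongs. I handed the job in at about 19 s of the 54 s allowed.

**What I did:** I pinched the driver by its pin ends at 60 N and lifted it. I then eased the grip in steps to 4.5 N, and it swung down with the socket about 0.1 m above the table. It stopped about 3–4° short of plumb, probably from friction. I gripped it again at 60 N and turned the wrist about 3° to take out the lean. The shaft went in from the open end, over the raised tips. I lowered the bar until it touched, eased the grip, then opened and backed straight up.

**Last checks:**
- **Seating:** both halves of the bar are at the same height, with the top at about 0.21 m as expected. The bar is centred across the prongs to within about 1 mm.
- **Stillness:** three pictures over about 1 s show the bar not moving. The plain pixel comparison did not come out clean, with differences up to 57 at the bar. I put that down to moving shadows and checked depth instead, where only a few scattered points differed.
- **Bystanders:** the hex key and adapter pictures match the start almost exactly. The mug's picture differed because the arm's shadow had moved; it looks unmoved, with only scattered depth differences.
- **Gripper:** while I eased the grip at touchdown, it still carried 2–3 N of the driver's weight (about 2 N just before opening). I therefore opened the fingers slowly, and the bar did not visibly shift.

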